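Book the cutter canisters in at the label reader

ROBOT

A 7-joint arm with a two-finger parallel gripper is mounted at the origin on the work surface. World frame = base frame: x ahead of the robot, y to its left, z up, the work surface at z = 0. Lengths are in m, angles in rad, forces in N, time in s.
With the tool pointing down it reaches from about 0.425 to 0.925 m from the base axis. Payload 6.8 kg.
Tool frame: the origin (TCP) lies at the very end of the fingers, on their centre line; the grasp point (between the pads) lies 19 mm behind it; z points along the fingers, y is the line along which they close (so a half turn about z gives the same grasp; the last joint's range is limited). The gripper opens to 85 mm and grips with 20 to 120 N. Pads are 22 mm wide; open, the fingers measure 114 mm over their backs; the gripper's body (76 mm by 85 mm) begins 54 mm behind the grasp point. The pads swing forward as they close: fully open they stand 13 mm farther back than shut.
Start: joints at [-1.329, 0.477, 0.022, 1.555, -0.011, 1.109, -0.083], TCP at [0.231, 0.634, 0.231] pointing down, gripper open.
Joint ranges: [-2.96, 2.96], [-0.34, 2.1], [-1.41, 1.46], [0.24, 2.44], [-1.37, 4.51], [0.17, 1.92], [-2.96, 2.96]. Speed limits (rad/s): [2.39, 2.39, 3.14, 3.14, 3.14, 3.14, 3.14].

INTERFACE

Orientations are given as a rotation vector (axis times angle).
In Python, from bench import r gives the robot as it stands. The module is installed in compiled form; this text tells all that it offers.
- The arm moves only by the tool servo_tool, never from a script. Its argument "commands" is a list of rows, each a list of 7 numbers: the turn, a rotation vector about the world's x, y, z in degrees, then the shift along the world's x, y, z in mm, then the closure, from 0 (fully open) to 1 (shut). A call has 1 to 5 rows; each row is the pose to reach, as a shift and turn from the pose commanded when the call began; what a row does not reach only later rows make up. A row lasts 1/12 s, in which the tool goes at most 41.7 mm and 7.16 degrees, less where a joint would pass 70% of its speed; a pose out of reach is approached as far as the arm can. A call with a gripper value outside its range is refused whole. The fingers move at their own pace and stop on an object; "force" is the grip in N (left out, the last holds). Time passes only in rows, so rows that repeat a pose let the fingers close. It gives the time, the measured TCP pose, the force, the opening and the grip force at its end, in the units of the state.
- r.get_obs(): the state, without advancing time (a new reading comes with each control period).
- r.grab_frame(name): name is "scene" or "side" or "wrist"; returns (picture, depth): 420x560x3 uint8, blue, green, red; 420x560 float32, m along the optical axis (not along the pixel's ray), 0 where there is no reading.
- r.camera_info(name): a dict with "vertical_fov" (degrees; the focal length in pixels is half the picture's height over the tangent of half this angle, whatever the lens; pixels are square), "cx", "cy" (the principal point, pixels), "D" ([k1, k2, p1, p2, k3] as OpenCV has them; the pictures are not rectified), "cam_to_world" (4x4, takes a point from camera to world coordinates); the wrist camera has in their place "T_tool_cam" (4x4, takes a point from camera to tool coordinates, whose origin is the TCP and whose axes are the flange's). Camera axes: x right, y up, looking along -z (the intrinsics and any distortion apply to the point x, -y, -z); pixel columns grow to the right and rows downward; lengths in m; the calibration is good to about 2 mm. A picture is of the moment at which its call begins: read the wrist's pose just before it. camera_info takes no time and is no camera call.
- r.hand_in(): hands the job in; it is judged then, once.
The state is a dict: "clock": time; "joints": joint angles; "qvel": joint speeds; "tau": joint torques, N m; "tcp_pos": TCP position; "orientation": TCP orientation; "contact_force": force on the tool from outside, world axes, zero at the start; "moment": the same for the moment, N m; "grip_width": finger opening in m; "gripper_force": force on a finger pad.
Only numpy, scipy, OpenCV 4.12 (cv2) and the standard library are available. Lean on these libraries where they do the work, as an engineer would, in place of code of your own. Each camera call takes 0.05 s, during which the arm holds its last target. There are 200 camera calls.

TASK

Book in the cutter canisters: pull every canister up out of the snap-in carrier, stand them all in a row on the reader's pad with their labels squarely facing the reader's window, let go and press the start button fully down. Then turn every one half round on the pad so that the round seals on their backs squarely face the window, let go and press the button fully down again. Only then put them all away standing upright on the floor of the wooden tray, and leave the other things on the bench where they are.

Things in the scene. Friction and masses are not known exactly. Their poses are not given: they have to be found in the camera images.
- can_a: cutter canister (all identical, may be absent): upright aluminium cylinder, 54 mm diameter, 100 mm high, 0.25 kg, black lid, 49 mm neck from 8 to 24 mm up. Origin: centre of its underside; z up its axis; +x out through the middle of its printed label; a round brass seal on the opposite (-x) side. A white rib on the lid runs from the centre to the rim on the label's side.
- can_a_label (a point): middle of that canister's label: on its side, 27 mm from the axis, 55 mm above its underside
- can_b: cutter canister (all identical, may be absent): upright aluminium cylinder, 54 mm diameter, 100 mm high, 0.25 kg, black lid, 49 mm neck from 8 to 24 mm up. Origin: centre of its underside; z up its axis; +x out through the middle of its printed label; a round brass seal on the opposite (-x) side. A white rib on the lid runs from the centre to the rim on the label's side.
- can_b_label (a point): middle of that canister's label: on its side, 27 mm from the axis, 55 mm above its underside
- can_c: cutter canister (all identical, may be absent): upright aluminium cylinder, 54 mm diameter, 100 mm high, 0.25 kg, black lid, 49 mm neck from 8 to 24 mm up. Origin: centre of its underside; z up its axis; +x out through the middle of its printed label; a round brass seal on the opposite (-x) side. A white rib on the lid runs from the centre to the rim on the label's side.
- can_c_label (a point): middle of that canister's label: on its side, 27 mm from the axis, 55 mm above its underside
- carrier: fixed snap-in carrier, 290 x 84 mm, a row of three docks along its x axis at x = -90, 0, +90 mm (y = 0). Origin: centre of its underside. A docked canister stands 6 mm above the bench, between walls that end 30 mm above the bench, and a spring catch grips its neck: a straight pull up of about 8 to 15 N frees it; it is clear once lifted 30 mm
- reader: fixed label reader. Origin: centre of the underside of its black rubber standing pad (100 mm along x by 260 mm along y, top 4 mm above the bench). The scanner block stands beyond the pad at +x: its window is at x = +80 mm and looks along -x over the pad; the block is 280 mm wide, 85 mm high. There is room for three canisters in a row along y, e.g. at y = -90, 0, +90 mm
- start (a joint): reader's start button: 0 released, 0.006 m fully pressed; springs back, fully down takes 5 N
- start_top (a point): centre of the top of the start button, a 32 mm black button on a small grey housing on the bench, pressed straight down
- tray: fixed open wooden tray, outside 304 (x) x 100 (y) mm, 32 mm high, walls and floor 7 mm thick. Origin: centre of its underside; room for three canisters in a row along x
- clamp: loose wooden cam clamp lying flat, 190 mm beam, about 140 mm deep, 34 mm high (bystander, leave alone)
- jig: clear acrylic jig plate with two brass knobs, 180 x 100 mm, 32 mm high (bystander, leave alone)
- thumbnut: brass thumb nut, 32 mm across, 30 mm high (bystander, leave alone)
- sandblock: cork sanding block, 75 x 40 x 30 mm (bystander, leave alone)
- rotary: grey hand-held rotary tool lying down, 200 mm long, 50 mm thick (bystander, leave alone)
- glue: white glue bottle, 50 mm across, 130 mm high (bystander, leave alone)
- driver: screwdriver lying down (bystander, leave alone)
Things that resemble listed ones, but are neither listed nor needed, are in the scene too. Leave any red look-alike of the can_b alone.

How it is judged:
By the outcome, as a careful person would: the job done as asked, in the order asked, and still so for the second after the job is handed in, with the robot touching nothing.
Of can_a, can_b, can_c only 2 to 3 are there at a start; the rules pass over those that are not, and their reading is None.
At some moment in a run one of can_a, can_b, can_c may be knocked a few centimetres aside while the robot is not near it.
It also fails if it takes over 210 s, if anything falls off the work surface, if the arm or the gripper's body presses on something with over 40 N, if the wrist force passes 120 N, or if a joint passes its speed limit or range.

## Working session

There is one attempt and no reset: what is moved stays moved. The work goes in short steps, Python scripts to look and compute and a tool call to move; the robot and the scene stay as the last step left them, time stands still between calls to the robot, and variables do not carry over. Pictures are saved under pics/ and viewed, at most 14 in all, crops included, and the job is handed in when it is done.

Besides the shell and the picture viewer there is one more tool, called after "Emit:" in YAML: its name, and indented under it one key for each argument. servo_tool: Moves the arm, as the interface text tells. Its arguments: {"type":"object","properties":{"commands":{"type":"array"},"force":{"type":"number"}},"required":["commands"]}

```bash
mkdir -p pics; cat > h.py <<'E'
import numpy as np, cv2
from scipy.spatial.transform import Rotation as R
from bench import r
def cam(name,obs=None):
    i=r.camera_info(name); f=210/np.tan(np.radians(i["vertical_fov"])/2)
    K=np.array([[f,0,i["cx"]],[0,f,i["cy"]],[0,0,1]]); D=np.array(i["D"],float)
    if "cam_to_world" in i: T=np.array(i["cam_to_world"])
    else:
        W=np.eye(4); W[:3,:3]=R.from_rotvec(obs["orientation"]).as_matrix(); W[:3,3]=obs["tcp_pos"]; T=W@np.array(i["T_tool_cam"])
    return K,D,T
def grab(name):
    o=r.get_obs(); im,d=r.grab_frame(name); return im,d,cam(name,o)
def rays(px,c):
    K,D,T=c; p=cv2.undistortPoints(np.float64(px).reshape(-1,1,2),K,D).reshape(-1,2)
    return T[:3,3],np.c_[p[:,0],-p[:,1],-np.ones(len(p))]@T[:3,:3].T
def onplane(px,z,c):
    o,d=rays(px,c); return o+d*((z-o[2])/d[:,2])[:,None]
def bydepth(px,dep,c):
    o,d=rays(px,c); px=np.int32(px).reshape(-1,2); return o+d*dep[px[:,1],px[:,0]][:,None]
def cloud(dep,c):
    v,u=np.mgrid[0:420,0:560]; P=bydepth(np.c_[u.ravel(),v.ravel()],dep,c).reshape(420,560,3); P[dep==0]=np.nan; return P
E
python3 - <<'E'
from h import *
o=r.get_obs(); print(o["clock"],o["tcp_pos"],o["orientation"])
for n in("scene","side","wrist"):
    im,d,c=grab(n); cv2.imwrite(f"pics/{n}0.png",im); np.savez(f"{n}0.npz",im=im,d=d,K=c[0],D=c[1],T=c[2]); print(n,c[2].round(3).tolist(),c[1])
E
```

```text
0.0 [0.23115523 0.63354481 0.23032402] [-5.46659942e-01 -3.09348523e+00  2.88451757e-03]
scene [[0.493, -0.713, 0.499, 1.509], [0.87, 0.415, -0.266, -0.509], [-0.017, 0.565, 0.825, 1.643], [0.0, 0.0, 0.0, 1.0]] [-0.06941742  0.          0.          0.          0.        ]
side [[0.831, 0.353, -0.429, -0.047], [-0.555, 0.558, -0.616, -0.867], [0.022, 0.751, 0.66, 1.025], [0.0, 0.0, 0.0, 1.0]] [0.01878117 0.         0.         0.         0.        ]
wrist [[0.343, -0.905, -0.25, 0.167], [0.939, 0.33, 0.094, 0.657], [-0.002, -0.267, 0.964, 0.374], [0.0, 0.0, 0.0, 1.0]] [-0.09170847  0.          0.          0.          0.        ]
```

View pics/scene0.png

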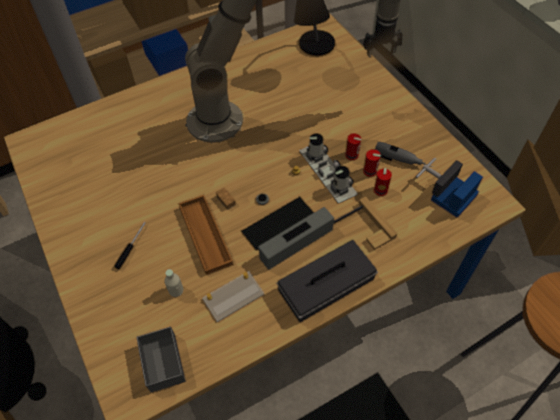

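View pics/side0.png

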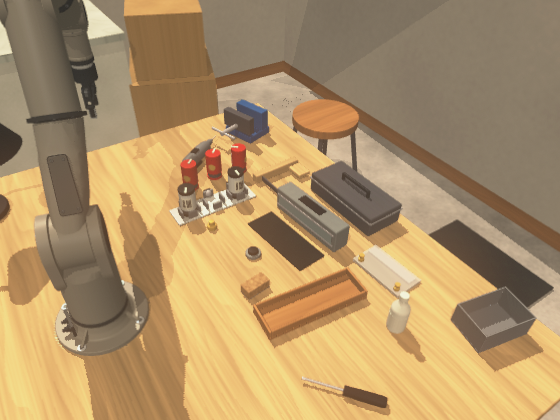

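Side view: two silver canisters at (187,197) and (235,182) in the carrier with an empty middle dock at (210,200). Three red look-alikes stand behind them at (189,172), (214,162) and (239,156). Pad is at (285,240), button at (253,252) and tray at (310,300).

```bash
cat > m.py <<'E'
from h import *
def rect(xy):
    (c,s,a)=cv2.minAreaRect(np.float32(xy*1000)); return np.round(c,1),np.round(s,1),round(a,1)
def load(n):
    z=np.load(f"{n}0.npz"); c=(z["K"],z["D"],z["T"]); return z["im"],z["d"],c,cloud(z["d"],c)
if __name__=="__main__":
    for n,seeds in(("side",dict(pad=(285,240),can1=(187,188),can2=(235,173),button=(253,250),tray=(310,303),dock=(210,200),reader=(310,205),red1=(189,166),brass=(211,225))),("scene",dict(pad=(280,222),can1=(316,138),can2=(342,173),button=(262,198),tray=(205,233),dock=(329,165),reader=(297,230),brass=(296,170)))):
        im,d,c,P=load(n); hsv=cv2.cvtColor(im,cv2.COLOR_BGR2HSV)
        for k,(u,v) in seeds.items(): print(n,k,P[v,u].round(3),im[v,u])
        # region masks by height, connected to seed
        def comp(m,u,v):
            m=cv2.morphologyEx(m.astype(np.uint8),cv2.MORPH_CLOSE,np.ones((3,3))); nn,l=cv2.connectedComponents(m)
            w=l[v-6:v+7,u-6:u+7]; w=w[w>0]
            return l==np.bincount(w).argmax() if len(w) else None
        for k,m in(("pad",(P[...,2]<.012)&(hsv[...,2]<60)),("tray",(P[...,2]>.012)&(P[...,2]<.05)),("reader",(P[...,2]>.075)&(P[...,2]<.095)),("dock",(P[...,2]>.012)&(P[...,2]<.04)),("can1",P[...,2]>.085),("can2",P[...,2]>.085),("button",(P[...,2]>.01))):
            q=comp(m,*seeds[k])
            if q is not None: print(n,k,q.sum(),*rect(P[q][:,:2]),np.nanpercentile(P[q][:,2],[5,50,95]).round(3))
    a=cv2.resize(load("side")[0][140:280,150:350],(800,560),interpolation=cv2.INTER_CUBIC); cv2.imwrite("pics/crop1.png",a)
E
python3 m.py
```

```text
side pad [ 0.564 -0.023  0.005] [57 74 94]
side can1 [0.373 0.258 0.106] [ 66  85 108]
side can2 [0.542 0.246 0.107] [62 78 99]
side button [ 0.448 -0.021  0.022] [ 63  83 110]
side tray [ 0.482 -0.266  0.008] [ 84 145 217]
side dock [0.457 0.279 0.005] [145 171 190]
side reader [ 0.67  -0.003  0.087] [53 66 83]
side red1 [0.433 0.37  0.101] [ 64  84 227]
side brass [0.395 0.15  0.018] [ 70 130 175]
side tray 2 [ 482.1 -276.6] [4. 0.] 97.1 [0.012 0.013 0.013]
side reader 1222 [672.8  -5.1] [ 60.6 281.2] 6.3 [0.078 0.086 0.09 ]
side dock 220 [459.8 264.7] [67.2 85.3] 26.2 [0.009 0.026 0.035]
side can1 227 [376.7 261.7] [48.3 48.2] 42.0 [0.088 0.106 0.111]
side can2 201 [nan nan] [0. 0.] 0.0 [0.088 0.105 0.11 ]
side button 144 [447.4 -19.9] [44.3 46.1] 62.3 [0.01  0.017 0.025]
scene pad [ 0.57  -0.01  -0.001] [18 19 20]
scene can1 [0.366 0.263 0.099] [72 89 86]
scene can2 [0.565 0.249 0.112] [20 21 22]
scene button [ 0.458 -0.022  0.021] [13 14 11]
scene tray [ 0.48  -0.265  0.006] [ 35  72 114]
scene dock [0.443 0.279 0.009] [ 98 112 119]
scene reader [ 0.676 -0.003  0.086] [12 10 10]
scene brass [0.406 0.153 0.018] [18 54 75]
scene pad 1481 [568.2 -16.6] [100.3 258.9] 5.9 [-0.004  0.004  0.011]
scene tray 1095 [ 487.6 -267.4] [101.5 313.8] 83.8 [0.003 0.016 0.036]
scene reader 1288 [683.4  -7.9] [ 65.1 278.6] 5.3 [0.077 0.085 0.092]
scene dock 612 [465.2 254.5] [ 92.8 249.4] 73.1 [0.003 0.023 0.037]
scene can1 171 [374.5 255.9] [49.6 62.2] 60.1 [0.088 0.106 0.114]
scene can2 198 [556.  254.1] [48.4 54.3] 30.0 [0.086 0.105 0.113]
scene button 110 [454.  -18.2] [41.  50.2] 61.5 [0.007 0.018 0.027]
```

View pics/crop1.png

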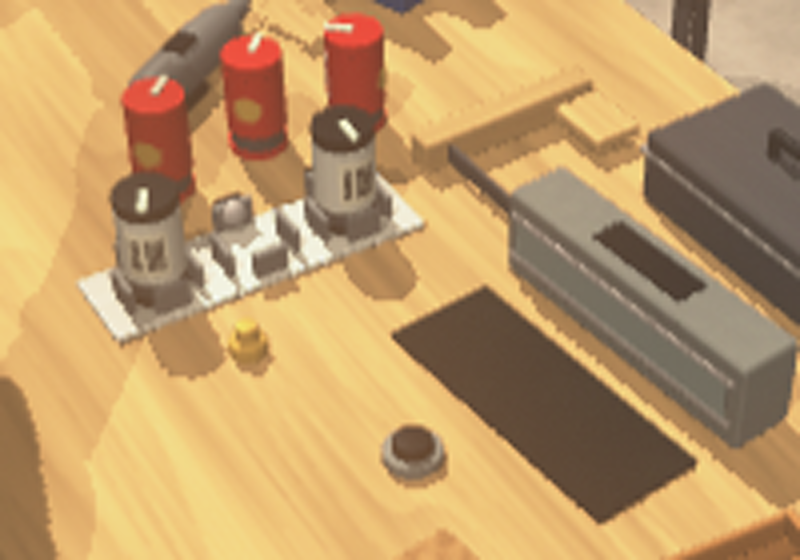

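Two canisters are present, in the outer docks near (0.375,0.258) and (0.556,0.253). The red ones (lids red, standing loose) are the look-alikes. I'll move the wrist camera over the carrier.

Emit:
servo_tool:
  commands:
    - [0,0,0,20,-32,10,0]
    - [0,0,0,40,-64,20,0]
    - [0,0,0,60,-96,30,0]
    - [0,0,0,80,-128,40,0]
    - [0,0,0,100,-160,50,0]

```text
clock: 0.57
tcp_pos: [0.332, 0.4723, 0.2814]
orientation: [-0.547, -3.094, 0.001]
contact_force: [0.3, -0.3, 0.2]
grip_width: 0.0854
gripper_force: 0.0
```

Emit:
servo_tool:
  commands:
    - [0,0,0,20,-32,5,0]
    - [0,0,0,40,-64,10,0]
    - [0,0,0,60,-96,20,0]
    - [0,0,0,80,-128,20,0]
    - [0,0,0,100,-160,20,0]

```text
clock: 0.98
tcp_pos: [0.4322, 0.3125, 0.3019]
orientation: [0.547, 3.093, 0.002]
contact_force: [1.2, 0.6, 0.8]
grip_width: 0.0855
gripper_force: 0.0
```

Emit:
servo_tool:
  commands:
    - [0,0,0,17,-28,0,0]
    - [0,0,0,34,-56,0,0]
    - [0,0,0,34,-56,0,0]
    - [0,0,0,34,-56,0,0]

```text
clock: 1.32
tcp_pos: [0.4662, 0.256, 0.3013]
orientation: [0.554, 3.092, -0.001]
contact_force: [0.4, 1.2, -0.2]
grip_width: 0.0852
gripper_force: 0.0
```

```bash
python3 - <<'E'
from h import *
o=r.get_obs(); print(o["clock"],o["tcp_pos"],o["orientation"],o["joints"].round(3) if hasattr(o["joints"],'round') else o["joints"])
im,d,c=grab("wrist"); cv2.imwrite("pics/w1.png",im); np.savez("wrist0.npz",im=im,d=d,K=c[0],D=c[1],T=c[2])
E
```

```text
1.3167 [0.46624533 0.25597635 0.30125961] [ 5.53906808e-01  3.09231875e+00 -5.21675664e-04] [-0.81   0.175  0.22   1.822 -0.041  1.149  0.639]
```

View pics/w1.png

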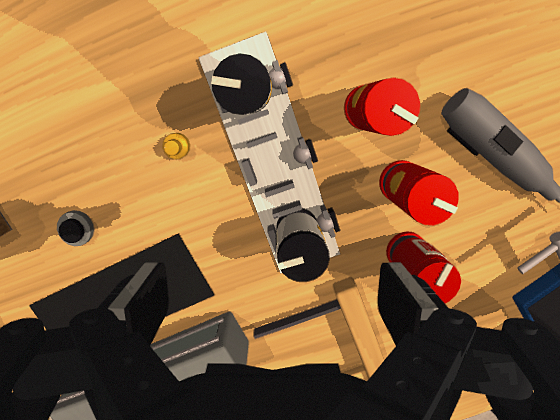

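Wrist view: canister lids at (241,83) and (302,254), with white ribs pointing left. The catches are on the far (+y) side, the button at (73,228). Now measure.

```bash
cat > lids.py <<'E'
from h import *
def lid(im,c,seed,z,rad=34):
    """circle fit of black lid edge and rib direction at height z, from a seed pixel"""
    hsv=cv2.cvtColor(im,cv2.COLOR_BGR2HSV); v,u=np.mgrid[0:420,0:560]
    P=onplane(np.c_[u.ravel(),v.ravel()],z,c).reshape(420,560,3)
    s=onplane([seed],z,c)[0]; near=np.hypot(*(P-s)[...,:2].transpose(2,0,1))<rad/1000
    dark=((hsv[...,2]<55)&near).astype(np.uint8)
    k=cv2.findContours(dark,cv2.RETR_EXTERNAL,cv2.CHAIN_APPROX_NONE)[0]; k=max(k,key=cv2.contourArea)
    hull=cv2.convexHull(k).reshape(-1,2); W=onplane(hull,z,c)[:,:2]*1000
    (x,y),rr=cv2.minEnclosingCircle(np.float32(W))
    disk=np.zeros((420,560),np.uint8); cv2.fillPoly(disk,[hull],1)
    rib=(hsv[...,2]>120)&(hsv[...,1]<90)&(disk>0)
    n,l,st,_=cv2.connectedComponentsWithStats(rib.astype(np.uint8)); i=1+st[1:,4].argmax(); rib=l==i
    p=P[rib][:,:2]*1000; m=p.mean(0); vec=np.linalg.svd(p-m)[2][0]; vec*=np.sign(vec@(m-[x,y]))
    c2=(m-[x,y]); return (round(x,1),round(y,1)),round(rr,1),rib.sum(),"rib axis",round(np.degrees(np.arctan2(vec[1],vec[0])),1),"centre->rib",round(np.degrees(np.arctan2(c2[1],c2[0])),1),"ends",(m+vec*((p-m)@vec).min()).round(1),(m+vec*((p-m)@vec).max()).round(1)
E
python3 - <<'E'
from lids import *; from m import rect
z=np.load("wrist0.npz"); im,c,d=z["im"],(z["K"],z["D"],z["T"]),z["d"]; P=cloud(d,c)
for s in((241,83),(302,254)): print(lid(im,c,s,.106), "depth z",P[s[1]+8,s[0]+5])
print("button",onplane([(73,229)],.02,c),P[229,73])
print("padcorners",onplane([(180,234),(214,292),(30,302)],.004,c).round(4))
print("carrier corners",onplane([(200,61),(267,33),(340,250)],.003,c).round(4))
v,u=np.mgrid[0:420,0:560]; S=np.load("side0.npz"); cs=(S["K"],S["D"],S["T"]);h=cv2.cvtColor(S["im"],cv2.COLOR_BGR2HSV)
m=((h[...,2]<125)).astype(np.uint8); n,l=cv2.connectedComponents(m); q=l==l[240,285]; ys,xs=np.where(q); print("side pad",q.sum(),rect(onplane(np.c_[xs,ys],.004,cs)[:,:2]))
S=np.load("scene0.npz"); cs=(S["K"],S["D"],S["T"]);h=cv2.cvtColor(S["im"],cv2.COLOR_BGR2HSV)
m=((h[...,2]<60)).astype(np.uint8); n,l=cv2.connectedComponents(m); q=l==l[222,280]; ys,xs=np.where(q); print("scene pad",q.sum(),rect(onplane(np.c_[xs,ys],.004,cs)[:,:2]))
E
```

```text
((371.5, 259.2), 26.9, np.int64(239), 'rib axis', np.float64(-119.2), 'centre->rib', np.float64(-120.6), 'ends', array([371. , 259.1]), array([358.4, 236.5])) depth z [0.37879005 0.26184938 0.10692599]
((549.5, 256.9), 28.1, np.int64(174), 'rib axis', np.float64(-93.3), 'centre->rib', np.float64(-79.5), 'ends', array([552.7, 256.4]), array([551.2, 230.7])) depth z [0.55636137 0.25929392 0.10737875]
button [[ 0.44979633 -0.01415346  0.02      ]] [ 0.44937264 -0.01152405  0.02380643]
padcorners [[ 0.5082  0.1097  0.004 ]
 [ 0.6019  0.1186  0.004 ]
 [ 0.5278 -0.147   0.004 ]]
carrier corners [[0.3204 0.2185 0.003 ]
 [0.3192 0.3027 0.003 ]
 [0.603  0.3    0.003 ]]
side pad 1843 (array([565.7, -17.2]), array([100.6, 260.1]), 5.7)
scene pad 2406 (array([626.1,  74.1]), array([464.3, 234.1]), 82.6)
```

Poses check out: docks 180 mm apart, pad 100×260 mm at (0.566,-0.017) with yaw 5.7°. The labels face -119° on can 1 and -93° on can 2. Next, move over can 1 with tool yaw -29°.

Emit:
servo_tool:
  commands:
    - [0,0,-7,-20,1,0,0]
    - [0,0,-14,-40,1,-10,0]
    - [0,0,-21,-60,2,-20,0]
    - [0,0,-28,-80,3,-30,0]
    - [0,0,-35,-95,3,-40,0]
  force: 50

```text
clock: 1.78
tcp_pos: [0.3676, 0.2628, 0.2607]
orientation: [-1.454, -2.784, 0.0]
contact_force: [-0.7, 1.4, 0.4]
grip_width: 0.0857
gripper_force: 0.0
```

Emit:
servo_tool:
  commands:
    - [0,0,-7,0,0,-10,0]
    - [0,0,-14,0,0,-20,0]
    - [0,0,-21,0,0,-30,0]
    - [0,0,-28,0,0,-40,0]
    - [0,0,-35,0,0,-50,0]

```text
clock: 2.2
tcp_pos: [0.3691, 0.2627, 0.2108]
orientation: [-2.225, -2.217, -0.0]
contact_force: [0.5, -0.9, 0.1]
grip_width: 0.0855
gripper_force: 0.0
```

Emit:
servo_tool:
  commands:
    - [0,0,-7,0,0,-10,0]
    - [0,0,-14,0,0,-20,0]
    - [0,0,-21,0,0,-30,0]
    - [0,0,-29,0,0,-40,0]
    - [0,0,-29,0,0,-40,0]

```text
clock: 2.62
tcp_pos: [0.3683, 0.2619, 0.1696]
orientation: [2.708, 1.591, -0.005]
contact_force: [0.4, -0.0, -0.0]
grip_width: 0.0853
gripper_force: 0.0
```

```bash
cat > st.py <<'E'
from lids import *
def st():
    o=r.get_obs(); M=R.from_rotvec(o["orientation"]).as_matrix()
    print("t",round(o["clock"],2),"tcp mm",(np.array(o["tcp_pos"])*1000).round(1),"psi",np.degrees(np.arctan2(M[1,1],M[0,1])).round(2),"z-axis",M[:,2].round(4),"q7",np.degrees(o["joints"][6]).round(1),"F",np.round(o["contact_force"],1),"w",round(o["grip_width"]*1000,1),o["gripper_force"]); return o
if __name__=="__main__": st()
E
python3 - <<'E'
from st import *
st(); im,d,c=grab("wrist"); cv2.imwrite("pics/w2.png",im); np.savez("w2.npz",im=im,d=d,K=c[0],D=c[1],T=c[2])
p=np.array([.3715,.2592,.106,1]); q=np.linalg.inv(c[2])@p; f=c[0][0,0]; print("expected px",c[0][0,2]-f*q[0]/q[2],c[0][1,2]+f*q[1]/q[2])
E
```

```text
t 2.62 tcp mm [368.3 261.9 169.6] psi -29.12 z-axis [-0.0025 -0.0022 -1.    ] q7 -67.9 F [ 0.4 -0.  -0. ] w 85.3 0.0
expected px 279.6502043382951 223.7147633592943
```

View pics/w2.png

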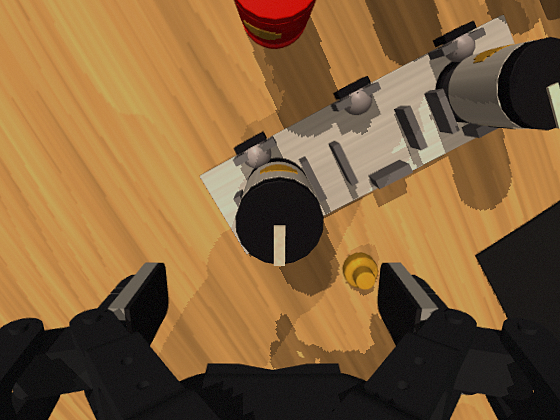

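Lid 1 sits at (280,222), right where predicted at (279.7,223.7). I'll refine it from this closer view and then grasp.

```bash
python3 - <<'E'
from st import *
st(); z=np.load("w2.npz"); c=(z["K"],z["D"],z["T"]); print(lid(z["im"],c,(280,222),.106,30)); print(onplane([(238,222),(323,222)],.106,c))
E
```

```text
t 2.67 tcp mm [368.9 262.  170.5] psi -28.87 z-axis [-0.0017 -0.0015 -1.    ] q7 -67.6 F [-1.1  0.6  0.7] w 85.4 0.0
((370.6, 261.0), 28.4, np.int64(429), 'rib axis', np.float64(-118.8), 'centre->rib', np.float64(-114.0), 'ends', array([370.8, 258.7]), array([358.6, 236.6]))
[[0.34992988 0.27247399 0.106     ]
 [0.39504559 0.24729944 0.106     ]]
```

Emit:
servo_tool:
  commands:
    - [0,0,0,2.5,-2.5,-30,0]
    - [0,0,0,2.5,-2.5,-60,0]
    - [0,0,0,2.5,-2.5,-90,0]
    - [0,0,0,2.5,-2.5,-118,0]
    - [0,0,0,2.5,-2.5,-118,0]
  force: 50

```text
clock: 3.08
tcp_pos: [0.3701, 0.2578, 0.0499]
orientation: [2.702, 1.6, -0.011]
contact_force: [-1.8, -0.9, 0.1]
grip_width: 0.0855
gripper_force: 0.0
```

Emit:
servo_tool:
  commands:
    - [0,0,0,0,0,0,1]
    - [0,0,0,0,0,0,1]
    - [0,0,0,0,0,0,1]
    - [0,0,0,0,0,0,1]
    - [0,0,0,0,0,0,1]

```text
clock: 3.5
tcp_pos: [0.3737, 0.2601, 0.0553]
orientation: [-2.705, -1.594, -0.006]
contact_force: [-2.0, -0.5, 7.1]
grip_width: 0.0531
gripper_force: 51.6
```

Emit:
servo_tool:
  commands:
    - [0,0,0,0,0,0,1]
    - [0,0,0,0,0,0,1]
    - [0,0,0,0,0,0,1]

```text
clock: 3.75
tcp_pos: [0.3737, 0.2601, 0.0553]
orientation: [-2.705, -1.594, -0.005]
contact_force: [-2.5, 0.7, 6.8]
grip_width: 0.0532
gripper_force: 51.6
```

```bash
python3 st.py
```

```text
t 3.75 tcp mm [373.7 260.1  55.3] psi -29.0 z-axis [ 0.0022  0.0032 -1.    ] q7 -61.2 F [-2.5  0.7  6.8] w 53.2 51.61770701408386
```

Emit:
servo_tool:
  commands:
    - [0,0,0,0,0,6,1]
    - [0,0,0,0,0,12,1]
    - [0,0,0,0,0,20,1]
    - [0,0,0,0,0,30,1]
    - [0,0,0,0,0,40,1]

```text
clock: 4.17
tcp_pos: [0.3728, 0.258, 0.0945]
orientation: [2.707, 1.593, -0.001]
contact_force: [0.1, -0.1, -2.8]
grip_width: 0.0528
gripper_force: 54.6
```

Emit:
servo_tool:
  commands:
    - [0,0,0,0,0,20,1]
    - [0,0,0,0,0,40,1]
    - [0,0,0,0,0,60,1]
    - [0,0,0,0,0,75,1]
    - [0,0,0,0,0,75,1]

```text
clock: 4.58
tcp_pos: [0.3745, 0.259, 0.1718]
orientation: [-2.707, -1.591, -0.008]
contact_force: [0.6, 0.8, -2.6]
grip_width: 0.0533
gripper_force: 54.7
```

```bash
python3 - <<'E'
from st import *
st(); im,d,c=grab("wrist"); im2,_,_=grab("side"); cv2.imwrite("pics/w3.png",np.hstack([cv2.resize(im,(400,300)),cv2.resize(im2[60:300,100:400],(375,300))]))
E
```

```text
t 4.58 tcp mm [374.5 259.  171.8] psi -29.1 z-axis [ 0.0038  0.0037 -1.    ] q7 -66.8 F [ 0.6  0.8 -2.6] w 53.3 54.713035225868225
```

View pics/w3.png

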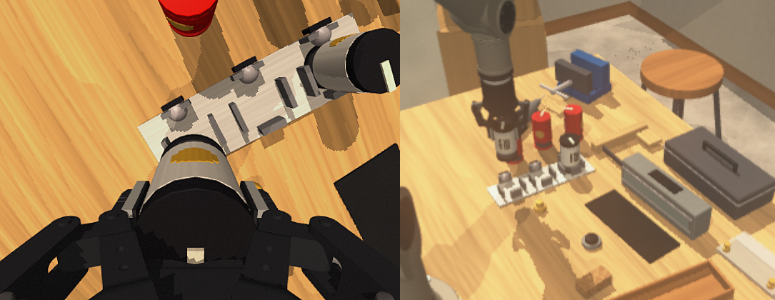

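Can 1 is held, free of its dock, with the seal facing the camera. I'll carry it to the -y half of the pad, turning +124.5°.

Emit:
servo_tool:
  commands:
    - [0,0,7,11,-19,0,1]
    - [0,0,14,22,-38,0,1]
    - [0,0,21,33,-57,0,1]
    - [0,0,28,44,-76,0,1]
    - [0,0,35,55,-95,0,1]

```text
clock: 5.1
tcp_pos: [0.4272, 0.1619, 0.167]
orientation: [-2.096, -2.34, 0.005]
contact_force: [1.0, 0.2, -3.6]
grip_width: 0.0529
gripper_force: 54.6
```

Emit:
servo_tool:
  commands:
    - [0,0,7,11,-19,0,1]
    - [0,0,14,22,-38,0,1]
    - [0,0,21,33,-57,0,1]
    - [0,0,28,44,-76,0,1]
    - [0,0,35,55,-95,0,1]

```text
clock: 5.52
tcp_pos: [0.482, 0.067, 0.1669]
orientation: [-1.295, -2.86, 0.004]
contact_force: [0.5, 0.2, -2.3]
grip_width: 0.0529
gripper_force: 54.6
```

Emit:
servo_tool:
  commands:
    - [0,0,7,11,-19,0,1]
    - [0,0,14,22,-38,0,1]
    - [0,0,21,33,-57,0,1]
    - [0,0,28,44,-76,0,1]
    - [0,0,35,55,-95,0,1]

```text
clock: 5.93
tcp_pos: [0.5369, -0.0277, 0.1666]
orientation: [-0.375, -3.116, 0.001]
contact_force: [1.0, 0.8, -2.5]
grip_width: 0.0531
gripper_force: 54.6
```

Emit:
servo_tool:
  commands:
    - [0,0,7,11,-19,0,1]
    - [0,0,14,22,-38,0,1]
    - [0,0,19.5,33.5,-56,0,1]
    - [0,0,19.5,33.5,-56,0,1]
    - [0,0,19.5,33.5,-56,0,1]

```text
clock: 6.35
tcp_pos: [0.5703, -0.0841, 0.1666]
orientation: [0.144, -3.135, 0.0]
contact_force: [-0.8, 0.6, -1.4]
grip_width: 0.0524
gripper_force: 54.5
```

```bash
python3 - <<'E'
from st import *
st(); im,d,c=grab("wrist"); im2,d2,c2=grab("side"); np.savez("w4.npz",im=im,d=d,K=c[0],D=c[1],T=c[2]); cv2.imwrite("pics/w4.png",im)
E
```

```text
t 6.35 tcp mm [570.3 -84.1 166.6] psi 95.24 z-axis [-3.2e-03 -5.0e-04 -1.0e+00] q7 100.8 F [-0.8  0.6 -1.4] w 52.4 54.49518620967865
```

View pics/w4.png

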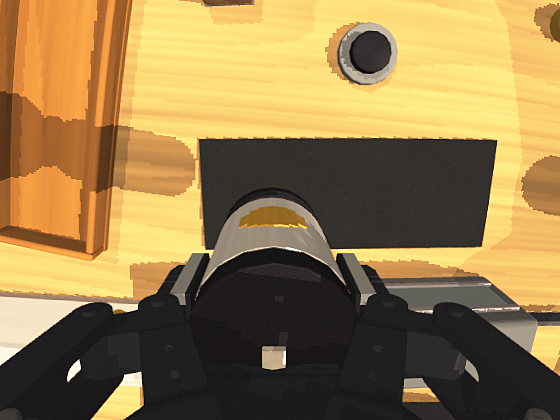

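Can 1 is over the pad with its seal facing the camera, so the label faces the reader. Pad corners are at (201,140), (497,141), (205,249), (481,246), and the button is at (370,51).

```bash
python3 - <<'E'
from st import *
z=np.load("w4.npz"); c=(z["K"],z["D"],z["T"]); P=cloud(z["d"],c)
Q=onplane([(201,140),(497,141),(205,249),(481,246)],.004,c)[:,:2]*1000; print(Q.round(1)); e=Q[1]-Q[0]; print("yaw",np.degrees(np.arctan2(-e[0],e[1])), np.linalg.norm(e))
print("button",onplane([(370,51)],.022,c)*1000, P[45:58,364:377].reshape(-1,3).mean(0)*1000)
hsv=cv2.cvtColor(z["im"],cv2.COLOR_BGR2HSV); m=(cv2.inRange(hsv,(0,0,0),(179,255,75)))[145:243,207:470]
edge=[(201+0,140)]
# near edge fit
pts=[]
for u in range(215,490,5):
    col=hsv[125:160,u,2].astype(int); v=125+np.argmax(col<90); pts.append((u,v))
W=onplane(np.float64(pts),.004,c)[:,:2]*1000; vx,vy,x0,y0=cv2.fitLine(np.float32(W),cv2.DIST_HUBER,0,.01,.01).ravel(); print("near edge yaw",np.degrees(np.arctan2(-vx*np.sign(vy),abs(vy))),x0,y0)
E
```

```text
[[ 532.6 -149.2]
 [ 508.   107.8]
 [ 631.4 -141.6]
 [ 605.9  116.7]]
yaw 5.4861123100109275 258.1223765625901
button [[451.38869103 -20.89916169  22.        ]] [451.48179515 -21.01757928  22.50368449]
near edge yaw 5.5521555 520.0724 -23.194487
```

Emit:
servo_tool:
  commands:
    - [0,0,0.2,4,2,-30,1]
    - [0,0,0.2,4,2,-60,1]
    - [0,0,0.2,4,2,-85,1]
    - [0,0,0.2,4,2,-100,1]
    - [0,0,0.2,4,2,-108,1]

```text
clock: 6.87
tcp_pos: [0.5729, -0.0787, 0.0575]
orientation: [0.157, -3.133, -0.001]
contact_force: [0.6, 0.5, -3.2]
grip_width: 0.0532
gripper_force: 54.8
```

Emit:
servo_tool:
  commands:
    - [0,0,0,0,0,-2,1]
    - [0,0,0,0,0,-3,1]
    - [0,0,0,0,0,-3,1]

```text
clock: 7.12
tcp_pos: [0.576, -0.08, 0.0582]
orientation: [-0.155, 3.136, -0.0]
contact_force: [0.3, 0.7, -2.6]
grip_width: 0.0526
gripper_force: 54.8
```

```bash
python3 st.py
```

```text
t 7.12 tcp mm [576.  -80.   58.2] psi 95.67 z-axis [ 0.0014  0.     -1.    ] q7 102.0 F [ 0.3  0.7 -2.6] w 52.6 54.77559506893158
```

Emit:
servo_tool:
  commands:
    - [0,0,0,-1,0,-2,1]
    - [0,0,0,-1,0,-3,1]
    - [0,0,0,-1,0,-4,1]
    - [0,0,0,-1,0,-4,1]

```text
clock: 7.45
tcp_pos: [0.5744, -0.0804, 0.0535]
orientation: [-0.155, 3.137, 0.0]
contact_force: [0.0, 0.2, -3.7]
grip_width: 0.0531
gripper_force: 54.8
```

Emit:
servo_tool:
  commands:
    - [0,0,0,0,0,-1,1]
    - [0,0,0,0,0,-1,1]
    - [0,0,0,0,0,-1,1]

```text
clock: 7.7
tcp_pos: [0.5747, -0.0804, 0.0533]
orientation: [-0.155, 3.137, 0.0]
contact_force: [-2.1, -0.1, 5.8]
grip_width: 0.0529
gripper_force: 55.3
```

Emit:
servo_tool:
  commands:
    - [0,0,0,0,0,0,1]
    - [0,0,0,0,0,0,1]

```text
clock: 7.87
tcp_pos: [0.5747, -0.0805, 0.0533]
orientation: [-0.155, 3.137, 0.0]
contact_force: [-2.3, -0.4, 4.6]
grip_width: 0.0531
gripper_force: 55.3
```

It is standing on the pad. Open the gripper, rise and look.

Emit:
servo_tool:
  commands:
    - [0,0,0,0,0,0,0.3]
    - [0,0,0,0,0,0,0]
    - [0,0,0,0,0,0,0]
    - [0,0,0,0,0,0,0]
    - [0,0,0,0,0,0,0]

```text
clock: 8.28
tcp_pos: [0.5744, -0.0803, 0.0523]
orientation: [-0.155, 3.138, 0.0]
contact_force: [-0.4, -0.7, 0.5]
grip_width: 0.0854
gripper_force: 0.0
```

Emit:
servo_tool:
  commands:
    - [0,0,0,0,0,15,0]
    - [0,0,0,0,0,40,0]
    - [0,0,0,0,0,70,0]
    - [0,0,0,0,0,100,0]
    - [0,0,0,0,0,125,0]

```text
clock: 8.7
tcp_pos: [0.5746, -0.0805, 0.1793]
orientation: [-0.155, 3.137, -0.0]
contact_force: [0.9, 1.4, -0.7]
grip_width: 0.0854
gripper_force: 0.0
```

Emit:
servo_tool:
  commands:
    - [0,0,0,0,0,20,0]
    - [0,0,0,0,0,20,0]

```text
clock: 8.87
tcp_pos: [0.577, -0.0808, 0.2019]
orientation: [-0.154, 3.13, -0.001]
contact_force: [0.7, -0.5, 0.8]
grip_width: 0.0855
gripper_force: 0.0
```

```bash
cat > look.py <<'E'
import sys; from st import *
def look(name,exps,z):
    "lids near expected world xy (mm)"
    o=st(); im,d,c=grab("wrist"); cv2.imwrite(f"pics/{name}.png",im); np.savez(name+".npz",im=im,d=d,K=c[0],D=c[1],T=c[2])
    for e in exps:
        q=np.linalg.inv(c[2])@np.array([e[0]/1e3,e[1]/1e3,z,1]); q=q[:3]*[1,-1,-1]
        px=cv2.projectPoints(q.reshape(1,1,3),np.zeros(3),np.zeros(3),c[0],c[1])[0].ravel()
        print("px",px.round(0))
        try: print(lid(im,c,tuple(px),z,31))
        except Exception as ex: print("no lid",ex)
    return im,d,c
if __name__=="__main__": look(sys.argv[1],eval(sys.argv[2]),float(sys.argv[3]))
E
python3 look.py w5 "[(574.5,-80.5)]" .104
```

```text
t 8.87 tcp mm [577.  -80.8 201.9] psi 95.64 z-axis [ 7.8e-03 -2.0e-04 -1.0e+00] q7 100.6 F [ 0.7 -0.5  0.8] w 85.5 0.0
px [274. 205.]
((574.5, -80.5), 31.0, np.int64(338), 'rib axis', np.float64(5.3), 'centre->rib', np.float64(0.9), 'ends', array([576.8, -81.4]), array([601.4, -79.1]))
```

Label yaw is 5.3° against the reader's 5.6°, so can 1 is well placed. Next, can 2.

Emit:
servo_tool:
  commands:
    - [0,0,-7,-2,24,0,0]
    - [0,0,-14,-4,48,0,0]
    - [0,0,-21,-6,72,0,0]
    - [0,0,-28,-8,96,0,0]
    - [0,0,-35,-10,120,0,0]

```text
clock: 9.33
tcp_pos: [0.5633, 0.0406, 0.1959]
orientation: [-0.805, -3.035, 0.002]
contact_force: [0.8, -0.2, -0.1]
grip_width: 0.0853
gripper_force: 0.0
```

Emit:
servo_tool:
  commands:
    - [0,0,-7,-2,24,0,0]
    - [0,0,-14,-4,48,0,0]
    - [0,0,-21,-6,72,0,0]
    - [0,0,-28,-8,96,0,0]
    - [0,0,-35,-10,120,0,0]

```text
clock: 9.75
tcp_pos: [0.5533, 0.1605, 0.1958]
orientation: [-1.68, -2.653, 0.003]
contact_force: [0.6, 0.5, 0.2]
grip_width: 0.0854
gripper_force: 0.0
```

Emit:
servo_tool:
  commands:
    - [0,0,-7,-2,24,-5,0]
    - [0,0,-14,-3,48,-10,0]
    - [0,0,-21,-4,72,-15,0]
    - [0,0,-28,-5,98,-20,0]
    - [0,0,-29,-5,98,-20,0]

```text
clock: 10.17
tcp_pos: [0.5466, 0.2642, 0.1745]
orientation: [-2.281, -2.156, 0.003]
contact_force: [-0.8, 0.9, -0.3]
grip_width: 0.0854
gripper_force: 0.0
```

Emit:
servo_tool:
  commands:
    - [0,0,0,0,0,0,0]
    - [0,0,0,0,0,0,0]

```text
clock: 10.33
tcp_pos: [0.5488, 0.2568, 0.1762]
orientation: [2.283, 2.157, -0.004]
contact_force: [0.4, -0.5, -0.6]
grip_width: 0.0852
gripper_force: 0.0
```

```bash
python3 look.py w6 "[(551.5,257)]" .106
```

```text
t 10.33 tcp mm [548.8 256.8 176.2] psi -3.26 z-axis [-0.0014 -0.0019 -1.    ] q7 -24.3 F [ 0.4 -0.5 -0.6] w 85.2 0.0
px [278. 219.]
((551.0, 257.8), 27.4, np.int64(442), 'rib axis', np.float64(-94.1), 'centre->rib', np.float64(-91.6), 'ends', array([551.4, 255.8]), array([549.7, 230.7]))
```

View pics/w6.png

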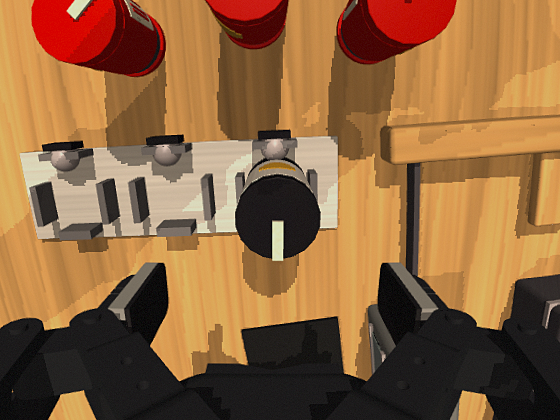

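Can 2's lid is at (278,219), rib at -94°. The clamp is lower than my fingertips at grasp height. Descend and grasp.

Emit:
servo_tool:
  commands:
    - [0,0,0,2.5,0.5,-30,0]
    - [0,0,0,2.5,0.5,-60,0]
    - [0,0,0,2.5,0.5,-90,0]
    - [0,0,0,2.5,0.5,-121,0]
    - [0,0,0,2.5,0.5,-121,0]
  force: 50

```text
clock: 10.8
tcp_pos: [0.5483, 0.2548, 0.051]
orientation: [-2.285, -2.153, 0.015]
contact_force: [-1.9, -0.7, -0.3]
grip_width: 0.0857
gripper_force: 0.0
```

Emit:
servo_tool:
  commands:
    - [0,0,0,0,0,0,1]
    - [0,0,0,0,0,0,1]
    - [0,0,0,0,0,0,1]
    - [0,0,0,0,0,0,1]
    - [0,0,0,0,0,0,1]

```text
clock: 11.22
tcp_pos: [0.5533, 0.2583, 0.0587]
orientation: [2.285, 2.155, 0.005]
contact_force: [-1.7, -1.0, 7.2]
grip_width: 0.0531
gripper_force: 52.0
```

Emit:
servo_tool:
  commands:
    - [0,0,0,0,0,0,1]
    - [0,0,0,0,0,0,1]
    - [0,0,0,0,0,0,1]

```text
clock: 11.47
tcp_pos: [0.5533, 0.2583, 0.0587]
orientation: [2.285, 2.155, 0.005]
contact_force: [-2.2, -1.0, 7.1]
grip_width: 0.0529
gripper_force: 52.0
```

```bash
python3 st.py
```

```text
t 11.47 tcp mm [553.3 258.3  58.7] psi -3.36 z-axis [ 0.0032  0.0016 -1.    ] q7 -20.8 F [-2.2 -1.   7.1] w 52.9 52.00620174407959
```

Emit:
servo_tool:
  commands:
    - [0,0,0,0,0,6,1]
    - [0,0,0,0,0,12,1]
    - [0,0,0,0,0,20,1]
    - [0,0,0,0,0,30,1]
    - [0,0,0,0,0,40,1]

```text
clock: 11.88
tcp_pos: [0.5516, 0.2583, 0.0976]
orientation: [-2.285, -2.155, 0.0]
contact_force: [-0.7, -0.3, -3.6]
grip_width: 0.0529
gripper_force: 55.0
```

Emit:
servo_tool:
  commands:
    - [0,0,0,0,0,20,1]
    - [0,0,0,0,0,40,1]
    - [0,0,0,0,0,60,1]
    - [0,0,0,0,0,75,1]
    - [0,0,0,0,0,75,1]

```text
clock: 12.3
tcp_pos: [0.5536, 0.2592, 0.1758]
orientation: [2.285, 2.155, 0.01]
contact_force: [1.4, -0.2, -2.7]
grip_width: 0.0529
gripper_force: 55.1
```

Emit:
servo_tool:
  commands:
    - [0,0,7,0.5,-14,0,1]
    - [0,0,14,1,-28,0,1]
    - [0,0,21,2,-42,0,1]
    - [0,0,28,3,-56,0,1]
    - [0,0,35,3,-70,0,1]

```text
clock: 12.72
tcp_pos: [0.5542, 0.1874, 0.1709]
orientation: [-1.522, -2.747, 0.001]
contact_force: [0.7, -0.1, -2.9]
grip_width: 0.0528
gripper_force: 55.1
```

Emit:
servo_tool:
  commands:
    - [0,0,7,0.5,-14,0,1]
    - [0,0,14,1,-28,0,1]
    - [0,0,21,2,-42,0,1]
    - [0,0,28,3,-56,0,1]
    - [0,0,35,3,-70,0,1]

```text
clock: 13.13
tcp_pos: [0.5572, 0.1174, 0.1709]
orientation: [-0.626, -3.077, 0.001]
contact_force: [0.2, -0.1, -2.6]
grip_width: 0.0531
gripper_force: 55.1
```

Emit:
servo_tool:
  commands:
    - [0,0,7,0.5,-14,0,1]
    - [0,0,14,1,-28,0,1]
    - [0,0,21,2,-42,0,1]
    - [0,0,28,2.5,-56,0,1]
    - [0,0,29.7,2.5,-70,0,1]

```text
clock: 13.55
tcp_pos: [0.5597, 0.0474, 0.1709]
orientation: [0.184, -3.135, -0.0]
contact_force: [0.4, -0.1, -2.9]
grip_width: 0.0532
gripper_force: 55.1
```

Emit:
servo_tool:
  commands:
    - [0,0,0,0,0,-20,1]
    - [0,0,0,0,0,-40,1]
    - [0,0,0,0,0,-60,1]
    - [0,0,0,0,0,-60,1]
    - [0,0,0,0,0,-60,1]

```text
clock: 13.97
tcp_pos: [0.559, 0.048, 0.1104]
orientation: [0.174, -3.133, 0.001]
contact_force: [0.5, 0.2, -2.9]
grip_width: 0.0531
gripper_force: 55.0
```

```bash
python3 st.py
```

```text
t 13.97 tcp mm [559.   48.  110.4] psi 96.36 z-axis [-3.4e-03 -5.0e-04 -1.0e+00] q7 86.4 F [ 0.5  0.2 -2.9] w 53.1 54.973357915878296
```

Down to z ≈ 57.5, then feel for contact.

Emit:
servo_tool:
  commands:
    - [0,0,0,2,0,-20,1]
    - [0,0,0,2,0,-35,1]
    - [0,0,0,2,0,-46,1]
    - [0,0,0,2,0,-51,1]
    - [0,0,0,2,0,-51,1]

```text
clock: 14.38
tcp_pos: [0.562, 0.0482, 0.06]
orientation: [0.174, -3.136, 0.0]
contact_force: [-0.4, -0.1, -2.2]
grip_width: 0.0534
gripper_force: 55.2
```

Emit:
servo_tool:
  commands:
    - [0,0,0,0,0,-1,1]
    - [0,0,0,0,0,-1,1]
    - [0,0,0,0,0,-1,1]

```text
clock: 14.63
tcp_pos: [0.563, 0.0482, 0.0602]
orientation: [-0.174, 3.135, 0.0]
contact_force: [0.1, -1.3, -3.8]
grip_width: 0.053
gripper_force: 55.2
```

Emit:
servo_tool:
  commands:
    - [0,0,0,0,0,-1,1]
    - [0,0,0,0,0,-1,1]
    - [0,0,0,0,0,-1,1]

```text
clock: 14.88
tcp_pos: [0.5624, 0.0482, 0.0585]
orientation: [-0.174, 3.136, 0.0]
contact_force: [-0.9, 0.6, -3.1]
grip_width: 0.0531
gripper_force: 55.2
```

Emit:
servo_tool:
  commands:
    - [0,0,0,0,0,-1,1]
    - [0,0,0,0,0,-2,1]
    - [0,0,0,0,0,-2,1]
    - [0,0,0,0,0,-2,1]

```text
clock: 15.22
tcp_pos: [0.5627, 0.0481, 0.0568]
orientation: [-0.174, 3.136, 0.0]
contact_force: [-0.3, -0.7, 3.3]
grip_width: 0.0531
gripper_force: 55.5
```

Emit:
servo_tool:
  commands:
    - [0,0,0,0,0,-0.5,1]
    - [0,0,0,0,0,-0.5,1]
    - [0,0,0,0,0,-0.5,1]

```text
clock: 15.47
tcp_pos: [0.5628, 0.0481, 0.0567]
orientation: [-0.174, 3.136, 0.0]
contact_force: [-2.3, -0.9, 8.2]
grip_width: 0.0528
gripper_force: 56.2
```

Emit:
servo_tool:
  commands:
    - [0,0,0,0,0,0,0.3]
    - [0,0,0,0,0,0,0]
    - [0,0,0,0,0,0,0]
    - [0,0,0,0,0,0,0]
    - [0,0,0,0,0,0,0]

```text
clock: 15.88
tcp_pos: [0.5623, 0.0481, 0.0557]
orientation: [0.174, -3.137, -0.0]
contact_force: [0.8, -0.1, -0.1]
grip_width: 0.0855
gripper_force: 0.0
```

Emit:
servo_tool:
  commands:
    - [0,0,0,0,0,15,0]
    - [0,0,0,0,0,40,0]
    - [0,0,0,0,0,70,0]
    - [0,0,0,0,0,100,0]
    - [0,0,0,0,0,135,0]

```text
clock: 16.3
tcp_pos: [0.5614, 0.048, 0.1912]
orientation: [0.174, -3.135, 0.001]
contact_force: [0.8, -0.4, 0.1]
grip_width: 0.0856
gripper_force: 0.0
```

Emit:
servo_tool:
  commands:
    - [0,0,0,-12,-16,10,0]
    - [0,0,0,-24,-32,20,0]
    - [0,0,0,-36,-48,30,0]
    - [0,0,0,-50,-65,40,0]
    - [0,0,0,-50,-65,40,0]

```text
clock: 16.72
tcp_pos: [0.5109, -0.0209, 0.2325]
orientation: [-0.166, 3.136, -0.002]
contact_force: [-0.4, -1.5, -0.2]
grip_width: 0.0852
gripper_force: 0.0
```

Emit:
servo_tool:
  commands:
    - [0,0,0,0,0,0,0]
    - [0,0,0,0,0,0,0]

```text
clock: 16.88
tcp_pos: [0.5125, -0.0163, 0.2307]
orientation: [-0.175, 3.136, 0.001]
contact_force: [-0.2, 0.5, 0.3]
grip_width: 0.0857
gripper_force: 0.0
```

```bash
python3 look.py w7 "[(575.5,-81.5),(562.5,48.5)]" .104
```

```text
t 16.88 tcp mm [512.5 -16.3 230.7] psi 96.37 z-axis [ 2.e-04  4.e-04 -1.e+00] q7 92.4 F [-0.2  0.5  0.3] w 85.7 0.0
px [186. 265.]
((575.4, -81.5), 30.9, np.int64(262), 'rib axis', np.float64(5.1), 'centre->rib', np.float64(2.1), 'ends', array([576.8, -82.1]), array([603. , -79.8]))
px [345. 266.]
((561.6, 48.8), 30.7, np.int64(269), 'rib axis', np.float64(6.6), 'centre->rib', np.float64(0.4), 'ends', array([565.1,  47.5]), array([591. ,  50.5]))
```

View pics/w7.png

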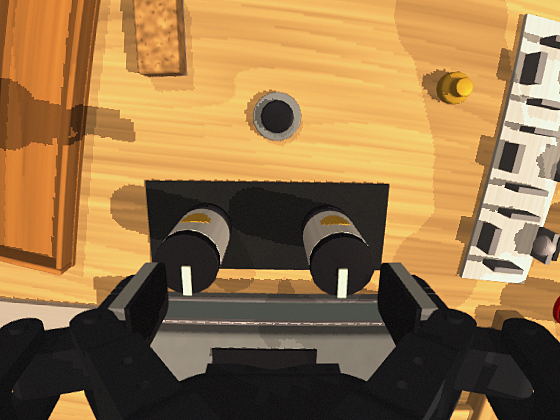

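Both canisters stand on the pad, lids at (186,265) and (345,266), ribs at 5.1° and 6.6° against the reader's 5.6°. The carrier is empty. I'll press the button at (277,117), world (451,-20.5).

Emit:
servo_tool:
  commands:
    - [0,0,0,-20,-1,-10,1]
    - [0,0,0,-40,-2,-30,1]
    - [0,0,0,-61.5,-4,-60,1]
    - [0,0,0,-61.5,-4,-90,1]
    - [0,0,0,-61.5,-4,-120,1]

```text
clock: 17.35
tcp_pos: [0.45, -0.02, 0.1095]
orientation: [-0.177, 3.137, 0.001]
contact_force: [1.0, 0.3, -0.0]
grip_width: 0.0256
gripper_force: 0.0
```

Emit:
servo_tool:
  commands:
    - [0,0,0,0,0,-25,1]
    - [0,0,0,0,0,-50,1]
    - [0,0,0,0,0,-70,1]
    - [0,0,0,0,0,-80,1]
    - [0,0,0,0,0,-80,1]

```text
clock: 17.77
tcp_pos: [0.4495, -0.0202, 0.0286]
orientation: [0.176, -3.132, -0.0]
contact_force: [-0.4, -0.1, 0.2]
grip_width: -0.0002
gripper_force: 0.0
```

```bash
python3 st.py
```

```text
t 17.77 tcp mm [449.5 -20.2  28.6] psi 96.43 z-axis [-4.6e-03 -1.0e-04 -1.0e+00] q7 93.5 F [-0.4 -0.1  0.2] w -0.2 0.0
```

Emit:
servo_tool:
  commands:
    - [0,0,0,1,0,-3,1]
    - [0,0,0,1,0,-6,1]
    - [0,0,0,1,0,-9,1]
    - [0,0,0,1,0,-12,1]
    - [0,0,0,1,0,-12,1]

```text
clock: 18.18
tcp_pos: [0.4528, -0.0207, 0.0192]
orientation: [-0.174, 3.135, 0.0]
contact_force: [1.4, 0.3, 3.2]
grip_width: 0.0002
gripper_force: 1.5
```

Emit:
servo_tool:
  commands:
    - [0,0,0,0,0,-1,1]
    - [0,0,0,0,0,-2,1]
    - [0,0,0,0,0,-2,1]
    - [0,0,0,0,0,-2,1]

```text
clock: 18.52
tcp_pos: [0.4528, -0.0207, 0.0172]
orientation: [-0.174, 3.135, 0.0]
contact_force: [2.3, 0.9, 4.8]
grip_width: 0.0
gripper_force: 2.1
```

Emit:
servo_tool:
  commands:
    - [0,0,0,-1,0,-1,1]
    - [0,0,0,-1,0,-2,1]
    - [0,0,0,-1,0,-3,1]
    - [0,0,0,-1,0,-3,1]
    - [0,0,0,-1,0,-3,1]

```text
clock: 18.93
tcp_pos: [0.4521, -0.0208, 0.0156]
orientation: [-0.174, 3.134, 0.0]
contact_force: [-3.0, 0.5, 30.3]
grip_width: 0.0001
gripper_force: 15.0
```

Emit:
servo_tool:
  commands:
    - [0,0,0,0,0,0,1]
    - [0,0,0,0,0,0,1]
    - [0,0,0,0,0,0,1]

```text
clock: 19.18
tcp_pos: [0.4521, -0.0208, 0.0156]
orientation: [-0.173, 3.134, 0.0]
contact_force: [-2.4, 0.6, 30.9]
grip_width: 0.0002
gripper_force: 15.0
```

The button bottomed out at 30 N. Rise and re-check the canisters.

Emit:
servo_tool:
  commands:
    - [0,0,0,0,0,20,1]
    - [0,0,0,0,0,60,0.5]
    - [0,0,0,0,0,100,0]
    - [0,0,0,10,10,140,0]
    - [0,0,0,30,20,180,0]

```text
clock: 19.6
tcp_pos: [0.4754, -0.0028, 0.1906]
orientation: [0.171, -3.132, 0.001]
contact_force: [2.0, 0.3, -0.0]
grip_width: 0.0482
gripper_force: 0.0
```

Emit:
servo_tool:
  commands:
    - [0,0,0,15,15,0,0]
    - [0,0,0,30,30,0,0]
    - [0,0,0,50,45,0,0]
    - [0,0,0,50,45,0,0]
    - [0,0,0,50,45,0,0]

```text
clock: 20.02
tcp_pos: [0.5278, 0.0436, 0.1884]
orientation: [0.176, -3.133, 0.001]
contact_force: [-0.4, -0.6, -0.8]
grip_width: 0.0853
gripper_force: 0.0
```

```bash
python3 look.py w8 "[(575.5,-81.5),(562.5,48.5)]" .104
```

```text
t 20.02 tcp mm [527.8  43.6 188.4] psi 96.45 z-axis [-3.1e-03 -6.0e-04 -1.0e+00] q7 86.0 F [-0.4 -0.6 -0.8] w 85.3 0.0
px [ 90. 260.]
((575.1, -78.3), 30.2, np.int64(375), 'rib axis', np.float64(6.0), 'centre->rib', np.float64(-13.1), 'ends', array([576.9, -83. ]), array([603.8, -80.2]))
px [275. 264.]
((561.1, 48.5), 30.9, np.int64(360), 'rib axis', np.float64(7.3), 'centre->rib', np.float64(-0.1), 'ends', array([565. ,  46.8]), array([591.5,  50.2]))
```

Both are still in place. Regrip can 2, lift 40 mm and turn it -181°.

Emit:
servo_tool:
  commands:
    - [0,0,0,17,2,-20,0]
    - [0,0,0,34.5,4.5,-40,0]
    - [0,0,0,34.5,4.5,-70,0]
    - [0,0,0,34.5,4.5,-100,0]
    - [0,0,0,34.5,4.5,-132,0]

```text
clock: 20.48
tcp_pos: [0.562, 0.0461, 0.0563]
orientation: [0.172, -3.136, 0.001]
contact_force: [-0.9, 0.9, 0.7]
grip_width: 0.0853
gripper_force: 0.0
```

Emit:
servo_tool:
  commands:
    - [0,0,0,0,0,0,0]
    - [0,0,0,0,0,0,0.5]
    - [0,0,0,0,0,0,1]
    - [0,0,0,0,0,0,1]
    - [0,0,0,0,0,0,1]

```text
clock: 20.9
tcp_pos: [0.5647, 0.0476, 0.0598]
orientation: [-0.174, 3.133, 0.001]
contact_force: [-0.5, 0.3, 4.1]
grip_width: 0.0528
gripper_force: 52.9
```

Emit:
servo_tool:
  commands:
    - [0,0,0,0,0,0,1]
    - [0,0,0,0,0,0,1]
    - [0,0,0,0,0,0,1]

```text
clock: 21.15
tcp_pos: [0.5647, 0.0475, 0.0598]
orientation: [-0.174, 3.133, 0.0]
contact_force: [-2.0, -0.7, 7.9]
grip_width: 0.0532
gripper_force: 53.3
```

```bash
python3 st.py
```

```text
t 21.15 tcp mm [564.7  47.5  59.8] psi 96.34 z-axis [ 3.5e-03  5.0e-04 -1.0e+00] q7 86.9 F [-2.  -0.7  7.9] w 53.2 53.338226079940796
```

Emit:
servo_tool:
  commands:
    - [0,0,0,0,0,8,1]
    - [0,0,0,0,0,20,1]
    - [0,0,0,0,0,40,1]
    - [0,0,0,0,0,40,1]
    - [0,0,0,0,0,40,1]

```text
clock: 21.57
tcp_pos: [0.5642, 0.0478, 0.0991]
orientation: [-0.174, 3.134, 0.001]
contact_force: [0.5, -0.6, -4.0]
grip_width: 0.0532
gripper_force: 53.2
```

Emit:
servo_tool:
  commands:
    - [0,0,-7,0,0,0,1]
    - [0,0,-14,0,0,0,1]
    - [0,0,-21,0,0,0,1]
    - [0,0,-28,0,0,0,1]
    - [0,0,-35,0,0,0,1]

```text
clock: 21.98
tcp_pos: [0.5624, 0.0475, 0.0967]
orientation: [-0.786, -3.04, 0.001]
contact_force: [0.4, -0.1, -2.9]
grip_width: 0.0529
gripper_force: 53.2
```

Emit:
servo_tool:
  commands:
    - [0,0,-7,0,0,0,1]
    - [0,0,-14,0,0,0,1]
    - [0,0,-21,0,0,0,1]
    - [0,0,-28,0,0,0,1]
    - [0,0,-35,0,0,0,1]

```text
clock: 22.4
tcp_pos: [0.5624, 0.0476, 0.0967]
orientation: [-1.664, -2.664, 0.002]
contact_force: [-0.8, -0.3, -3.5]
grip_width: 0.0533
gripper_force: 53.2
```

Emit:
servo_tool:
  commands:
    - [0,0,-7,0,0,0,1]
    - [0,0,-14,0,0,0,1]
    - [0,0,-21,0,0,0,1]
    - [0,0,-28,0,0,0,1]
    - [0,0,-35,0,0,0,1]

```text
clock: 22.82
tcp_pos: [0.5624, 0.0476, 0.0967]
orientation: [-2.388, -2.04, 0.002]
contact_force: [0.1, 0.6, -3.8]
grip_width: 0.0535
gripper_force: 53.2
```

Emit:
servo_tool:
  commands:
    - [0,0,-7,0,0,0,1]
    - [0,0,-14,0,0,0,1]
    - [0,0,-21,0,0,0,1]
    - [0,0,-28,0,0,0,1]
    - [0,0,-35,0,0,0,1]

```text
clock: 23.23
tcp_pos: [0.5624, 0.0477, 0.0967]
orientation: [-2.891, -1.228, 0.002]
contact_force: [0.4, 0.0, -3.2]
grip_width: 0.0531
gripper_force: 53.2
```

Emit:
servo_tool:
  commands:
    - [0,0,-7,0,0,0,1]
    - [0,0,-14,0,0,0,1]
    - [0,0,-21,0,0,0,1]
    - [0,0,-28,0,0,0,1]
    - [0,0,-35,0,0,0,1]

```text
clock: 23.65
tcp_pos: [0.5625, 0.0478, 0.0968]
orientation: [3.127, 0.302, -0.002]
contact_force: [0.5, -0.1, -4.3]
grip_width: 0.0531
gripper_force: 53.2
```

Emit:
servo_tool:
  commands:
    - [0,0,-6,0,0,0,1]
    - [0,0,-6,0,0,0,1]
    - [0,0,-6,0,0,0,1]

```text
clock: 23.9
tcp_pos: [0.5626, 0.0477, 0.0968]
orientation: [3.137, 0.152, -0.002]
contact_force: [0.3, 0.5, -2.5]
grip_width: 0.0529
gripper_force: 53.2
```

```bash
python3 st.py
```

```text
t 23.9 tcp mm [562.6  47.7  96.8] psi -84.44 z-axis [-1.3e-03 -9.0e-04 -1.0e+00] q7 -61.8 F [ 0.3  0.5 -2.5] w 52.9 53.23038339614868
```

Emit:
servo_tool:
  commands:
    - [0,0,0,0,0,-15,1]
    - [0,0,0,0,0,-28,1]
    - [0,0,0,0,0,-35,1]
    - [0,0,0,0,0,-35,1]
    - [0,0,0,0,0,-35,1]

```text
clock: 24.32
tcp_pos: [0.5628, 0.0473, 0.0621]
orientation: [3.138, 0.147, -0.002]
contact_force: [1.1, -0.4, -2.2]
grip_width: 0.0531
gripper_force: 53.5
```

Emit:
servo_tool:
  commands:
    - [0,0,0,0,0,-0.5,1]
    - [0,0,0,0,0,-1,1]
    - [0,0,0,0,0,-1,1]

```text
clock: 24.57
tcp_pos: [0.5634, 0.0476, 0.0619]
orientation: [-3.138, -0.147, -0.001]
contact_force: [-0.1, 0.1, -2.4]
grip_width: 0.0528
gripper_force: 53.5
```

Emit:
servo_tool:
  commands:
    - [0,0,0,0,0,-0.5,1]
    - [0,0,0,0,0,-1,1]
    - [0,0,0,0,0,-1,1]

```text
clock: 24.82
tcp_pos: [0.5632, 0.0476, 0.0606]
orientation: [-3.138, -0.147, -0.0]
contact_force: [-0.3, 0.4, -2.4]
grip_width: 0.0531
gripper_force: 53.5
```

Emit:
servo_tool:
  commands:
    - [0,0,0,0,0,-1,1]
    - [0,0,0,0,0,-1.5,1]
    - [0,0,0,0,0,-1.5,1]

```text
clock: 25.07
tcp_pos: [0.5636, 0.0476, 0.0598]
orientation: [-3.137, -0.147, -0.001]
contact_force: [-2.1, 1.7, 5.9]
grip_width: 0.0529
gripper_force: 54.2
```

Emit:
servo_tool:
  commands:
    - [0,0,0,0,0,-0.3,1]
    - [0,0,0,0,0,-0.3,1]

```text
clock: 25.23
tcp_pos: [0.5635, 0.0476, 0.0598]
orientation: [-3.137, -0.147, -0.001]
contact_force: [-3.1, -0.5, 8.8]
grip_width: 0.0533
gripper_force: 54.4
```

Emit:
servo_tool:
  commands:
    - [0,0,0,0,0,0,0.3]
    - [0,0,0,0,0,0,0]
    - [0,0,0,0,0,0,0]
    - [0,0,0,0,0,0,0]
    - [0,0,0,0,0,0,0]

```text
clock: 25.65
tcp_pos: [0.5632, 0.0475, 0.0587]
orientation: [3.138, 0.147, 0.0]
contact_force: [0.5, -0.2, -0.0]
grip_width: 0.085
gripper_force: 0.0
```

Emit:
servo_tool:
  commands:
    - [0,0,0,0,0,15,0]
    - [0,0,0,0,0,40,0]
    - [0,0,0,0,0,70,0]
    - [0,0,0,0,0,100,0]
    - [0,0,0,0,0,130,0]

```text
clock: 26.07
tcp_pos: [0.5629, 0.0473, 0.1899]
orientation: [3.138, 0.146, -0.001]
contact_force: [1.0, 0.4, 0.0]
grip_width: 0.0851
gripper_force: 0.0
```

Emit:
servo_tool:
  commands:
    - [0,0,0,3,-32,0,0]
    - [0,0,0,6,-64,0,0]
    - [0,0,0,9,-96,0,0]
    - [0,0,0,11.5,-128,0,0]
    - [0,0,0,11.5,-128,0,0]

```text
clock: 26.48
tcp_pos: [0.574, -0.0884, 0.1899]
orientation: [3.135, 0.132, 0.003]
contact_force: [-0.5, -0.9, 0.6]
grip_width: 0.0858
gripper_force: 0.0
```

Emit:
servo_tool:
  commands:
    - [0,0,0,0,0,0,0]
    - [0,0,0,0,0,0,0]

```text
clock: 26.65
tcp_pos: [0.5746, -0.08, 0.1885]
orientation: [-3.138, -0.146, 0.001]
contact_force: [-0.2, 0.6, -0.7]
grip_width: 0.0851
gripper_force: 0.0
```

```bash
python3 look.py w9 "[(575.5,-81.5),(562.5,48.5)]" .104
```

```text
t 26.65 tcp mm [574.6 -80.  188.5] psi -84.66 z-axis [-4.e-04  6.e-04 -1.e+00] q7 -55.0 F [-0.2  0.6 -0.7] w 85.1 0.0
px [274. 212.]
((575.5, -81.5), 31.0, np.int64(439), 'rib axis', np.float64(5.5), 'centre->rib', np.float64(6.3), 'ends', array([575.1, -81.4]), array([601.1, -78.9]))
px [ 83. 214.]
((565.5, 45.9), 28.6, np.int64(354), 'rib axis', np.float64(-173.4), 'centre->rib', np.float64(174.2), 'ends', array([562.3,  48.8]), array([538.2,  46. ]))
```

View pics/w9.png

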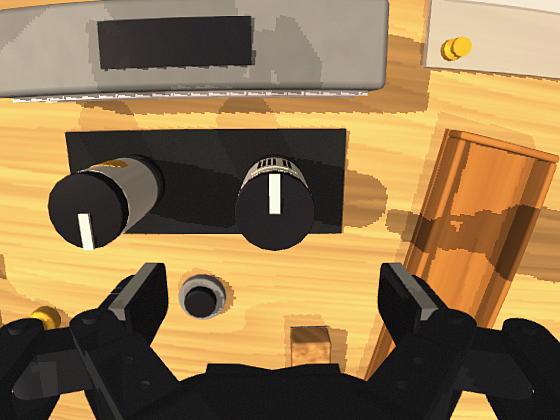

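Can 2 (lid at (88,210)) is turned, its rib at -173.4° against the -174.4° wanted. Can 1 (275,215) is untouched at 5.5°. Now half-turn can 1 (+180°).

Emit:
servo_tool:
  commands:
    - [0,0,0,0.5,-1,-30,0]
    - [0,0,0,0.5,-1,-60,0]
    - [0,0,0,0.5,-1,-90,0]
    - [0,0,0,0.5,-1,-131,0]
    - [0,0,0,0.5,-1,-131,0]

```text
clock: 27.12
tcp_pos: [0.5708, -0.078, 0.0514]
orientation: [-3.136, -0.152, 0.017]
contact_force: [-1.1, -0.1, -0.6]
grip_width: 0.0857
gripper_force: 0.0
```

Emit:
servo_tool:
  commands:
    - [0,0,0,0,0,0,0]
    - [0,0,0,0,0,0,0.5]
    - [0,0,0,0,0,0,1]
    - [0,0,0,0,0,0,1]
    - [0,0,0,0,0,0,1]

```text
clock: 27.53
tcp_pos: [0.5768, -0.0813, 0.0602]
orientation: [-3.138, -0.147, -0.006]
contact_force: [-0.9, 1.4, 7.0]
grip_width: 0.0532
gripper_force: 51.1
```

Emit:
servo_tool:
  commands:
    - [0,0,0,0,0,0,1]
    - [0,0,0,0,0,0,1]
    - [0,0,0,0,0,0,1]

```text
clock: 27.78
tcp_pos: [0.5768, -0.0814, 0.0602]
orientation: [-3.138, -0.147, -0.006]
contact_force: [-0.7, 0.7, 7.3]
grip_width: 0.053
gripper_force: 51.1
```

```bash
python3 st.py
```

```text
t 27.78 tcp mm [576.8 -81.4  60.2] psi -84.63 z-axis [ 3.9e-03  6.0e-04 -1.0e+00] q7 -47.2 F [-0.7  0.7  7.3] w 53.0 51.14605486392975
```

Emit:
servo_tool:
  commands:
    - [0,0,0,0,0,8,1]
    - [0,0,0,0,0,20,1]
    - [0,0,0,0,0,40,1]
    - [0,0,0,0,0,40,1]
    - [0,0,0,0,0,40,1]

```text
clock: 28.2
tcp_pos: [0.5762, -0.0814, 0.0993]
orientation: [-3.138, -0.147, -0.005]
contact_force: [0.1, 0.5, -2.9]
grip_width: 0.0531
gripper_force: 53.1
```

Emit:
servo_tool:
  commands:
    - [0,0,7,0,0,0,1]
    - [0,0,14,0,0,0,1]
    - [0,0,21,0,0,0,1]
    - [0,0,28,0,0,0,1]
    - [0,0,35,0,0,0,1]

```text
clock: 28.62
tcp_pos: [0.5746, -0.0812, 0.0971]
orientation: [-2.945, -1.093, 0.002]
contact_force: [-0.7, 0.8, -2.7]
grip_width: 0.0533
gripper_force: 53.1
```

Emit:
servo_tool:
  commands:
    - [0,0,7,0,0,0,1]
    - [0,0,14,0,0,0,1]
    - [0,0,21,0,0,0,1]
    - [0,0,28,0,0,0,1]
    - [0,0,35,0,0,0,1]

```text
clock: 29.03
tcp_pos: [0.5745, -0.0813, 0.097]
orientation: [-2.48, -1.927, 0.002]
contact_force: [0.7, -0.8, -2.4]
grip_width: 0.0528
gripper_force: 53.1
```

Emit:
servo_tool:
  commands:
    - [0,0,7,0,0,0,1]
    - [0,0,14,0,0,0,1]
    - [0,0,21,0,0,0,1]
    - [0,0,28,0,0,0,1]
    - [0,0,35,0,0,0,1]

```text
clock: 29.45
tcp_pos: [0.5744, -0.0814, 0.097]
orientation: [-1.786, -2.583, 0.001]
contact_force: [0.2, 0.2, -2.5]
grip_width: 0.0529
gripper_force: 53.1
```

Emit:
servo_tool:
  commands:
    - [0,0,7,0,0,0,1]
    - [0,0,14,0,0,0,1]
    - [0,0,21,0,0,0,1]
    - [0,0,28,0,0,0,1]
    - [0,0,35,0,0,0,1]

```text
clock: 29.87
tcp_pos: [0.5744, -0.0814, 0.0969]
orientation: [-0.926, -3.0, 0.001]
contact_force: [-0.7, 0.1, -3.4]
grip_width: 0.053
gripper_force: 53.1
```

Emit:
servo_tool:
  commands:
    - [0,0,7,0,0,0,1]
    - [0,0,14,0,0,0,1]
    - [0,0,21,0,0,0,1]
    - [0,0,28,0,0,0,1]
    - [0,0,35,0,0,0,1]

```text
clock: 30.28
tcp_pos: [0.5744, -0.0814, 0.0969]
orientation: [0.019, -3.14, -0.0]
contact_force: [-0.1, 0.1, -3.3]
grip_width: 0.053
gripper_force: 53.1
```

Emit:
servo_tool:
  commands:
    - [0,0,5,0,0,0,1]
    - [0,0,5,0,0,0,1]
    - [0,0,5,0,0,0,1]

```text
clock: 30.53
tcp_pos: [0.5746, -0.0816, 0.0971]
orientation: [0.142, -3.137, -0.001]
contact_force: [0.1, 0.0, -3.2]
grip_width: 0.0531
gripper_force: 53.1
```

```bash
python3 st.py
```

```text
t 30.53 tcp mm [574.6 -81.6  97.1] psi 95.17 z-axis [-1.3e-03  4.0e-04 -1.0e+00] q7 98.2 F [ 0.1  0.  -3.2] w 53.1 53.06098222732544
```

Contact is expected at z ≈ 60.2.

Emit:
servo_tool:
  commands:
    - [0,0,0.3,0,0,-15,1]
    - [0,0,0.3,0,0,-28,1]
    - [0,0,0.3,0,0,-35,1]
    - [0,0,0.3,0,0,-36,1]
    - [0,0,0.3,0,0,-36,1]

```text
clock: 30.95
tcp_pos: [0.5749, -0.0814, 0.0613]
orientation: [0.153, -3.137, 0.0]
contact_force: [-0.4, 0.3, -2.8]
grip_width: 0.0532
gripper_force: 53.0
```

Emit:
servo_tool:
  commands:
    - [0,0,0,0,0,-0.5,1]
    - [0,0,0,0,0,-1,1]
    - [0,0,0,0,0,-1,1]

```text
clock: 31.2
tcp_pos: [0.5755, -0.0814, 0.0612]
orientation: [-0.155, 3.137, -0.0]
contact_force: [0.2, 0.5, -3.2]
grip_width: 0.053
gripper_force: 53.0
```

Emit:
servo_tool:
  commands:
    - [0,0,0,0,0,-0.5,1]
    - [0,0,0,0,0,-1,1]
    - [0,0,0,0,0,-1,1]

```text
clock: 31.45
tcp_pos: [0.5755, -0.0814, 0.0602]
orientation: [-0.155, 3.137, 0.0]
contact_force: [0.5, -0.5, 0.8]
grip_width: 0.0533
gripper_force: 53.4
```

Emit:
servo_tool:
  commands:
    - [0,0,0,0,0,-0.5,1]
    - [0,0,0,0,0,-0.5,1]
    - [0,0,0,0,0,-0.5,0.3]
    - [0,0,0,0,0,-0.5,0]
    - [0,0,0,0,0,-0.5,0]

```text
clock: 31.87
tcp_pos: [0.5754, -0.0815, 0.0593]
orientation: [-0.155, 3.137, -0.0]
contact_force: [0.6, 0.1, -0.7]
grip_width: 0.0814
gripper_force: 0.0
```

Emit:
servo_tool:
  commands:
    - [0,0,0,0,0,0,0]
    - [0,0,0,0,0,0,0]
    - [0,0,0,0,0,25,0]
    - [0,0,0,0,0,60,0]
    - [0,0,0,0,0,100,0]

```text
clock: 32.28
tcp_pos: [0.5736, -0.0813, 0.1586]
orientation: [0.155, -3.133, -0.001]
contact_force: [1.1, -0.5, 0.4]
grip_width: 0.0856
gripper_force: 0.0
```

Emit:
servo_tool:
  commands:
    - [0,0,0,0,0,40,0]
    - [0,0,0,-20,20,70,0]
    - [0,0,0,-40,40,70,0]
    - [0,0,0,-62,64,70,0]
    - [0,0,0,-62,64,70,0]

```text
clock: 32.7
tcp_pos: [0.5099, -0.0127, 0.2296]
orientation: [0.164, -3.136, -0.004]
contact_force: [-1.4, 0.9, -1.0]
grip_width: 0.0857
gripper_force: 0.0
```

Emit:
servo_tool:
  commands:
    - [0,0,0,0,0,0,0]
    - [0,0,0,0,0,0,0]

```text
clock: 32.87
tcp_pos: [0.5134, -0.0178, 0.2293]
orientation: [-0.155, 3.137, -0.0]
contact_force: [-0.6, 0.3, 0.2]
grip_width: 0.0853
gripper_force: 0.0
```

```bash
python3 look.py w10 "[(575.5,-81.5),(562.5,48.5)]" .104
```

```text
t 32.87 tcp mm [513.4 -17.8 229.3] psi 95.66 z-axis [ 4.e-04 -3.e-04 -1.e+00] q7 90.7 F [-0.6  0.3  0.2] w 85.3 0.0
px [189. 265.]
((575.5, -81.5), 31.0, np.int64(307), 'rib axis', np.float64(-174.0), 'centre->rib', np.float64(-166.2), 'ends', array([577.2, -83. ]), array([551.1, -85.7]))
px [348. 265.]
((562.0, 48.9), 30.8, np.int64(306), 'rib axis', np.float64(-174.0), 'centre->rib', np.float64(-166.0), 'ends', array([565.1,  47.7]), array([538.1,  44.9]))
```

View pics/w10.png

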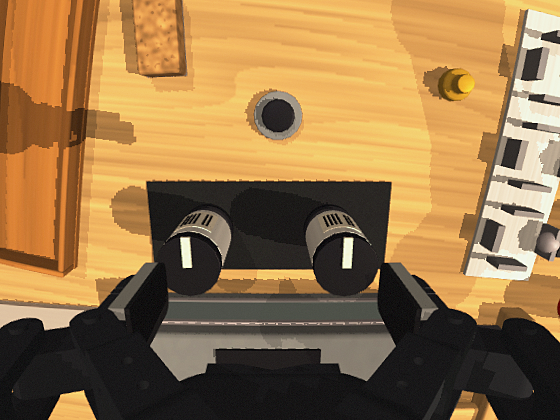

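Both labels now face away from the reader, lids at (189,265) and (348,265), ribs at -174.0° against -174.4°. Press the button again.

Emit:
servo_tool:
  commands:
    - [0,0,0,-20,-1,-10,1]
    - [0,0,0,-40,-2,-30,1]
    - [0,0,0,-62,-3,-60,1]
    - [0,0,0,-62,-3,-90,1]
    - [0,0,0,-62,-3,-120,1]

```text
clock: 33.33
tcp_pos: [0.4508, -0.0217, 0.1082]
orientation: [-0.152, 3.137, -0.001]
contact_force: [0.8, 0.6, -0.8]
grip_width: 0.0256
gripper_force: 0.0
```

Emit:
servo_tool:
  commands:
    - [0,0,0,0,0,-25,1]
    - [0,0,0,0,0,-50,1]
    - [0,0,0,0,0,-70,1]
    - [0,0,0,0,0,-80,1]
    - [0,0,0,0,0,-80,1]

```text
clock: 33.75
tcp_pos: [0.4502, -0.0213, 0.0271]
orientation: [0.153, -3.134, 0.001]
contact_force: [-0.2, 0.1, 0.2]
grip_width: 0.0001
gripper_force: 0.0
```

Emit:
servo_tool:
  commands:
    - [0,0,0,1,0,-3,1]
    - [0,0,0,1,0,-6,1]
    - [0,0,0,1,0,-9,1]
    - [0,0,0,1,0,-11,1]
    - [0,0,0,1,0,-11,1]

```text
clock: 34.17
tcp_pos: [0.4534, -0.0206, 0.0188]
orientation: [-0.155, 3.135, -0.0]
contact_force: [1.2, -0.4, 3.0]
grip_width: -0.0001
gripper_force: 1.6
```

Emit:
servo_tool:
  commands:
    - [0,0,0,0,0,-1,1]
    - [0,0,0,0,0,-2,1]
    - [0,0,0,0,0,-2,1]
    - [0,0,0,0,0,-2,1]

```text
clock: 34.5
tcp_pos: [0.4533, -0.0205, 0.0167]
orientation: [-0.155, 3.136, -0.0]
contact_force: [3.1, -1.5, 5.2]
grip_width: 0.0005
gripper_force: 2.2
```

Emit:
servo_tool:
  commands:
    - [0,0,0,-1,0,-1,1]
    - [0,0,0,-1,0,-2,1]
    - [0,0,0,-1,0,-2.5,1]
    - [0,0,0,-1,0,-2.5,1]
    - [0,0,0,-1,0,-2.5,1]

```text
clock: 34.92
tcp_pos: [0.4529, -0.0204, 0.0156]
orientation: [-0.155, 3.134, 0.0]
contact_force: [-1.6, -0.9, 29.0]
grip_width: 0.0002
gripper_force: 14.6
```

```bash
python3 - <<'E'
from st import *; from m import rect
st()
z=np.load("w7.npz"); c=(z["K"],z["D"],z["T"]); 
print("tray rim pts w7",onplane([(63,273),(102,2),(20,0)],.032,c)*1000)
z=np.load("w9.npz"); c=(z["K"],z["D"],z["T"]); im=z["im"]
print("tray rim w9 corners far(448,128),(556,152)",onplane([(448,130),(555,153),(400,262)],.032,c)*1000)
for n,s in (("side",(310,303)),("scene",(205,233))):
    S=np.load(n+"0.npz"); cs=(S["K"],S["D"],S["T"]); P=cloud(S["d"],cs)
    q=(abs(P[...,2]-.032)<.006)&(P[...,0]>.3)&(P[...,0]<.67)&(P[...,1]>-.34)&(P[...,1]<-.19); print(n,q.sum(),rect(P[q][:,:2]))
E
```

```text
t 34.92 tcp mm [452.9 -20.4  15.6] psi 95.64 z-axis [ 3.3e-03  2.0e-04 -1.0e+00] q7 89.8 F [-1.6 -0.9 29. ] w 0.2 14.649710899684578
tray rim pts w7 [[ 637.49067798 -232.28485905   32.        ]
 [ 365.00322773 -187.76726347   32.        ]
 [ 365.94168172 -269.2735511    32.        ]]
tray rim w9 corners far(448,128),(556,152) [[ 640.03886502 -222.78661211   32.        ]
 [ 632.50843281 -328.30918393   32.        ]
 [ 517.9343307  -203.60200336   32.        ]]
side 819 (array([ 483.4, -267. ]), array([104.1, 305.8]), 84.2)
scene 360 (array([ 488. , -267.6]), array([100.8, 310.1]), 83.9)
```

Pressed fully at 29 N. Rise and go to can 1.

Emit:
servo_tool:
  commands:
    - [0,0,0,0,0,20,1]
    - [0,0,0,0,0,60,0.5]
    - [0,0,0,0,0,100,0]
    - [0,0,0,10,-5,140,0]
    - [0,0,0,30,-15,174,0]

```text
clock: 35.33
tcp_pos: [0.4779, -0.0343, 0.1892]
orientation: [0.159, -3.133, -0.002]
contact_force: [1.3, -0.3, -0.9]
grip_width: 0.0484
gripper_force: 0.0
```

Emit:
servo_tool:
  commands:
    - [0,0,0,20,-10,0,0]
    - [0,0,0,40,-20,0,0]
    - [0,0,0,60,-35,0,0]
    - [0,0,0,60,-35,0,0]
    - [0,0,0,60,-35,0,0]

```text
clock: 35.75
tcp_pos: [0.5401, -0.0708, 0.1864]
orientation: [0.153, -3.134, -0.0]
contact_force: [-0.6, 0.9, 0.3]
grip_width: 0.0852
gripper_force: 0.0
```

```bash
python3 - <<'E'
from look import *
im,d,c=look("w11",[(575.5,-81.5),(562.5,48.5)],.104)
S=np.load("side0.npz"); cs=(S["K"],S["D"],S["T"]); print("glue",cloud(S["d"],cs)[310:316,396:401].mean((0,1)))
E
```

```text
t 35.75 tcp mm [540.1 -70.8 186.4] psi 95.58 z-axis [-3.5e-03  1.0e-04 -1.0e+00] q7 97.2 F [-0.6  0.9  0.3] w 85.2 0.0
px [253. 264.]
((575.5, -81.5), 31.0, np.int64(414), 'rib axis', np.float64(-174.5), 'centre->rib', np.float64(-169.0), 'ends', array([577.2, -82.5]), array([550.4, -85.1]))
px [440. 262.]
((564.5, 44.2), 30.4, np.int64(404), 'rib axis', np.float64(-173.6), 'centre->rib', np.float64(167.5), 'ends', array([564.7,  48.7]), array([538. ,  45.7]))
glue [ 0.61098496 -0.4531327   0.08290007]
```

Both are unmoved. Grasp can 1 and carry it to the tray.

Emit:
servo_tool:
  commands:
    - [0,0,0,18,-5,-15,0]
    - [0,0,0,35,-11,-30,0]
    - [0,0,0,35,-11,-65,0]
    - [0,0,0,35,-11,-100,0]
    - [0,0,0,35,-11,-130,0]

```text
clock: 36.22
tcp_pos: [0.5741, -0.0802, 0.0555]
orientation: [0.157, -3.135, -0.002]
contact_force: [-0.3, 0.5, -0.5]
grip_width: 0.0851
gripper_force: 0.0
```

Emit:
servo_tool:
  commands:
    - [0,0,0,0,0,0,0]
    - [0,0,0,0,0,0,0.5]
    - [0,0,0,0,0,0,1]
    - [0,0,0,0,0,0,1]
    - [0,0,0,0,0,0,1]

```text
clock: 36.63
tcp_pos: [0.5777, -0.0814, 0.0602]
orientation: [-0.155, 3.134, -0.0]
contact_force: [-0.3, 0.7, 3.7]
grip_width: 0.0531
gripper_force: 52.9
```

Emit:
servo_tool:
  commands:
    - [0,0,0,0,0,0,1]
    - [0,0,0,0,0,0,1]
    - [0,0,0,0,0,0,1]

```text
clock: 36.88
tcp_pos: [0.5778, -0.0814, 0.0601]
orientation: [-0.155, 3.134, -0.0]
contact_force: [-1.8, 1.3, 8.3]
grip_width: 0.0528
gripper_force: 53.4
```

Emit:
servo_tool:
  commands:
    - [0,0,0,0,0,15,1]
    - [0,0,0,0,0,40,1]
    - [0,0,0,0,0,70,1]
    - [0,0,0,0,0,100,1]
    - [0,0,0,0,0,110,1]

```text
clock: 37.3
tcp_pos: [0.5785, -0.0817, 0.1728]
orientation: [-0.154, 3.131, -0.001]
contact_force: [0.4, -0.1, -2.5]
grip_width: 0.0531
gripper_force: 53.5
```

Emit:
servo_tool:
  commands:
    - [0,0,0,-6,-38,0,1]
    - [0,0,0,-12,-76,0,1]
    - [0,0,0,-18,-114,0,1]
    - [0,0,0,-24,-152,0,1]
    - [0,0,0,-30,-191,0,1]

```text
clock: 37.72
tcp_pos: [0.5453, -0.2736, 0.1675]
orientation: [0.156, -3.137, -0.001]
contact_force: [0.6, 0.6, -2.9]
grip_width: 0.0531
gripper_force: 53.7
```

Emit:
servo_tool:
  commands:
    - [0,0,0,0,0,0,1]
    - [0,0,0,0,0,0,1]
    - [0,0,0,0,0,0,1]

```text
clock: 37.97
tcp_pos: [0.5458, -0.272, 0.1672]
orientation: [0.154, -3.137, -0.001]
contact_force: [0.3, -0.0, -2.8]
grip_width: 0.0531
gripper_force: 53.8
```

```bash
python3 - <<'E'
from st import *
st(); im,d,c=grab("wrist"); cv2.imwrite("pics/w12.png",im); np.savez("w12.npz",im=im,d=d,K=c[0],D=c[1],T=c[2])
E
```

```text
t 37.97 tcp mm [ 545.8 -272.   167.2] psi 95.62 z-axis [-7.e-04  9.e-04 -1.e+00] q7 118.8 F [ 0.3 -0.  -2.8] w 53.1 53.8298499584198
```

View pics/w12.png

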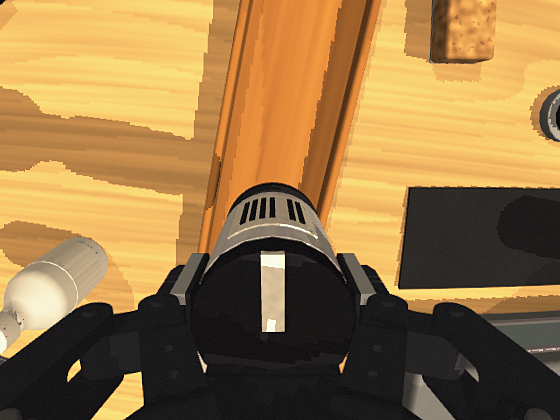

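The canister is over the tray. The rims run along (238,0)-(203,245) and (380,0)-(332,190).

```bash
python3 - <<'E'
from st import *
z=np.load("w12.npz"); c=(z["K"],z["D"],z["T"]); 
P=onplane([(238,0),(203,245),(380,0),(332,190)],.032,c)*1000; print(P.round(1))
im=z["im"]; print([tuple(im[120,u]) for u in range(205,250,4)],[tuple(im[120,u]) for u in range(320,370,4)])
a=cv2.getRectSubPix
L=np.polyfit(P[:2,0],P[:2,1],1);Rr=np.polyfit(P[2:,0],P[2:,1],1)
for x in(426,486,546): print(x,np.polyval(L,x),np.polyval(Rr,x),(np.polyval(L,x)+np.polyval(Rr,x))/2)
E
```

```text
[[ 403.4 -311.3   32. ]
 [ 592.6 -326.3   32. ]
 [ 392.2 -209.4   32. ]
 [ 535.6 -225.7   32. ]]
[(np.uint8(77), np.uint8(139), np.uint8(197)), (np.uint8(78), np.uint8(138), np.uint8(198)), (np.uint8(78), np.uint8(141), np.uint8(200)), (np.uint8(80), np.uint8(142), np.uint8(202)), (np.uint8(54), np.uint8(129), np.uint8(220)), (np.uint8(59), np.uint8(142), np.uint8(232)), (np.uint8(30), np.uint8(80), np.uint8(135)), (np.uint8(52), np.uint8(119), np.uint8(202)), (np.uint8(51), np.uint8(120), np.uint8(202)), (np.uint8(58), np.uint8(137), np.uint8(227)), (np.uint8(60), np.uint8(141), np.uint8(229)), (np.uint8(61), np.uint8(141), np.uint8(228))] [(np.uint8(37), np.uint8(87), np.uint8(148)), (np.uint8(45), np.uint8(95), np.uint8(161)), (np.uint8(43), np.uint8(96), np.uint8(159)), (np.uint8(42), np.uint8(94), np.uint8(157)), (np.uint8(43), np.uint8(100), np.uint8(168)), (np.uint8(27), np.uint8(49), np.uint8(80)), (np.uint8(41), np.uint8(100), np.uint8(166)), (np.uint8(60), np.uint8(142), np.uint8(231)), (np.uint8(95), np.uint8(175), np.uint8(237)), (np.uint8(98), np.uint8(178), np.uint8(237)), (np.uint8(104), np.uint8(192), np.uint8(247)), (np.uint8(105), np.uint8(192), np.uint8(246)), (np.uint8(107), np.uint8(192), np.uint8(247))]
426 -313.0733597290164 -213.27745032185535 -263.17540502543585
486 -317.8247492976155 -220.09894035183655 -268.96184482472603
546 -322.57613886621454 -226.92043038181774 -274.74828462401615
```

Centre line at x=546 is y=-274, with 16 mm of clearance each side. Lower it, contact expected at z ≈ 63.

Emit:
servo_tool:
  commands:
    - [0,0,0,0,-2,-30,1]
    - [0,0,0,0,-2,-60,1]
    - [0,0,0,0,-2,-85,1]
    - [0,0,0,0,-2,-98,1]
    - [0,0,0,0,-2,-101,1]

```text
clock: 38.43
tcp_pos: [0.545, -0.2719, 0.064]
orientation: [0.159, -3.133, -0.004]
contact_force: [0.4, 0.7, -2.4]
grip_width: 0.0526
gripper_force: 54.1
```

Emit:
servo_tool:
  commands:
    - [0,0,0,0,0,-1,1]
    - [0,0,0,0,0,-2,1]
    - [0,0,0,0,0,-2,1]

```text
clock: 38.68
tcp_pos: [0.5474, -0.2746, 0.0662]
orientation: [-0.155, 3.135, -0.002]
contact_force: [1.3, 0.4, -2.2]
grip_width: 0.0532
gripper_force: 54.1
```

Emit:
servo_tool:
  commands:
    - [0,0,0,0,0,-1,1]
    - [0,0,0,0,0,-1,1]
    - [0,0,0,0,0,-1,1]

```text
clock: 38.93
tcp_pos: [0.5465, -0.2746, 0.0644]
orientation: [-0.155, 3.137, -0.001]
contact_force: [0.9, 0.9, -2.7]
grip_width: 0.0528
gripper_force: 54.1
```

Emit:
servo_tool:
  commands:
    - [0,0,0,0,0,-1,1]
    - [0,0,0,0,0,-1.5,1]
    - [0,0,0,0,0,-1.5,1]

```text
clock: 39.18
tcp_pos: [0.5466, -0.2747, 0.0632]
orientation: [-0.155, 3.137, -0.0]
contact_force: [-1.6, -0.2, 4.6]
grip_width: 0.0529
gripper_force: 55.0
```

Emit:
servo_tool:
  commands:
    - [0,0,0,0,0,-0.5,1]
    - [0,0,0,0,0,-0.5,1]
    - [0,0,0,0,0,-0.5,1]

```text
clock: 39.43
tcp_pos: [0.5466, -0.2747, 0.0631]
orientation: [-0.155, 3.137, -0.0]
contact_force: [-2.8, 1.4, 9.4]
grip_width: 0.053
gripper_force: 55.3
```

Emit:
servo_tool:
  commands:
    - [0,0,0,0,0,0,0.3]
    - [0,0,0,0,0,0,0]
    - [0,0,0,0,0,0,0]
    - [0,0,0,0,0,0,0]
    - [0,0,0,0,0,0,0]

```text
clock: 39.85
tcp_pos: [0.5462, -0.2744, 0.0616]
orientation: [0.155, -3.138, -0.0]
contact_force: [-0.2, 0.1, 0.3]
grip_width: 0.0855
gripper_force: 0.0
```

Emit:
servo_tool:
  commands:
    - [0,0,0,0,0,15,0]
    - [0,0,0,0,0,40,0]
    - [0,0,0,0,0,70,0]
    - [0,0,0,0,0,100,0]
    - [0,0,0,0,0,130,0]

```text
clock: 40.27
tcp_pos: [0.5459, -0.2743, 0.1928]
orientation: [0.155, -3.137, -0.0]
contact_force: [0.0, -0.3, 0.3]
grip_width: 0.0854
gripper_force: 0.0
```

Emit:
servo_tool:
  commands:
    - [0,0,0,0,35,0,0]
    - [0,0,0,-4,70,0,0]
    - [0,0,0,-8,105,0,0]
    - [0,0,0,-12,140,0,0]
    - [0,0,0,-18,175,0,0]

```text
clock: 40.68
tcp_pos: [0.528, -0.0979, 0.1918]
orientation: [-0.155, 3.137, -0.0]
contact_force: [0.7, -0.1, -0.2]
grip_width: 0.085
gripper_force: 0.0
```

Emit:
servo_tool:
  commands:
    - [0,0,0,0,35,0,0]
    - [0,0,0,0,70,0,0]
    - [0,0,0,0,105,0,0]
    - [0,0,0,0,143,0,0]
    - [0,0,0,0,143,0,0]

```text
clock: 41.1
tcp_pos: [0.5279, 0.0528, 0.1919]
orientation: [-0.172, 3.136, 0.007]
contact_force: [0.1, 0.1, -0.1]
grip_width: 0.0854
gripper_force: 0.0
```

Emit:
servo_tool:
  commands:
    - [0,0,0,0,0,0,0]
    - [0,0,0,0,0,0,0]

```text
clock: 41.27
tcp_pos: [0.5281, 0.0431, 0.1916]
orientation: [0.155, -3.137, 0.001]
contact_force: [0.1, -0.2, 0.6]
grip_width: 0.0851
gripper_force: 0.0
```

```bash
python3 look.py w13 "[(562.5,48.5)]" .104
```

```text
t 41.27 tcp mm [528.1  43.1 191.6] psi 95.67 z-axis [-2.e-04 -5.e-04 -1.e+00] q7 83.6 F [ 0.1 -0.2  0.6] w 85.1 0.0
px [276. 261.]
((562.5, 48.5), 31.0, np.int64(405), 'rib axis', np.float64(-174.3), 'centre->rib', np.float64(-166.6), 'ends', array([564.8,  47.2]), array([538.3,  44.5]))
```

Can 2 is in place. Grasp it and carry it to the tray at (426,-263).

Emit:
servo_tool:
  commands:
    - [0,0,0,18,2,-15,0]
    - [0,0,0,35,4.5,-30,0]
    - [0,0,0,35,4.5,-65,0]
    - [0,0,0,35,4.5,-100,0]
    - [0,0,0,35,4.5,-134,0]

```text
clock: 41.73
tcp_pos: [0.5638, 0.0458, 0.0565]
orientation: [-0.15, 3.137, -0.001]
contact_force: [0.1, -0.0, 0.6]
grip_width: 0.0855
gripper_force: 0.0
```

Emit:
servo_tool:
  commands:
    - [0,0,0,0,0,0,0]
    - [0,0,0,0,0,0,0.5]
    - [0,0,0,0,0,0,1]
    - [0,0,0,0,0,0,1]
    - [0,0,0,0,0,0,1]

```text
clock: 42.15
tcp_pos: [0.5652, 0.0479, 0.0603]
orientation: [-0.154, 3.133, 0.0]
contact_force: [1.2, -1.3, 4.2]
grip_width: 0.0529
gripper_force: 52.9
```

Emit:
servo_tool:
  commands:
    - [0,0,0,0,0,0,1]
    - [0,0,0,0,0,0,1]
    - [0,0,0,0,0,0,1]

```text
clock: 42.4
tcp_pos: [0.5652, 0.0479, 0.0603]
orientation: [-0.154, 3.133, 0.0]
contact_force: [-0.1, -1.6, 8.6]
grip_width: 0.0534
gripper_force: 53.2
```

Emit:
servo_tool:
  commands:
    - [0,0,0,0,0,15,1]
    - [0,0,0,0,0,40,1]
    - [0,0,0,0,0,70,1]
    - [0,0,0,0,0,100,1]
    - [0,0,0,0,0,110,1]

```text
clock: 42.82
tcp_pos: [0.5654, 0.0484, 0.1728]
orientation: [-0.154, 3.131, 0.002]
contact_force: [0.6, -0.2, -2.8]
grip_width: 0.0533
gripper_force: 53.4
```

Emit:
servo_tool:
  commands:
    - [0,0,0,-14,-31,0,1]
    - [0,0,0,-28,-62,0,1]
    - [0,0,0,-42,-93,0,1]
    - [0,0,0,-56,-124,0,1]
    - [0,0,0,-70,-155,0,1]

```text
clock: 43.23
tcp_pos: [0.4918, -0.1081, 0.1676]
orientation: [0.156, -3.138, -0.0]
contact_force: [-0.1, -0.4, -3.4]
grip_width: 0.0533
gripper_force: 53.6
```

Emit:
servo_tool:
  commands:
    - [0,0,0,-14,-31,0,1]
    - [0,0,0,-28,-62,0,1]
    - [0,0,0,-42,-93,0,1]
    - [0,0,0,-56,-124,0,1]
    - [0,0,0,-67,-155,0,1]

```text
clock: 43.65
tcp_pos: [0.4243, -0.2631, 0.1676]
orientation: [0.155, -3.137, -0.001]
contact_force: [-0.5, 0.0, -3.7]
grip_width: 0.053
gripper_force: 53.6
```

Emit:
servo_tool:
  commands:
    - [0,0,0,0,0,0,1]
    - [0,0,0,0,0,0,1]
    - [0,0,0,0,0,0,1]

```text
clock: 43.9
tcp_pos: [0.4261, -0.2614, 0.1675]
orientation: [0.155, -3.138, -0.001]
contact_force: [0.1, 1.2, -2.6]
grip_width: 0.0532
gripper_force: 53.8
```

```bash
python3 st.py
```

```text
t 43.9 tcp mm [ 426.1 -261.4  167.5] psi 95.65 z-axis [-1.e-04  6.e-04 -1.e+00] q7 122.3 F [ 0.1  1.2 -2.6] w 53.2 53.80308508872986
```

Emit:
servo_tool:
  commands:
    - [0,0,0,0,-1,-30,1]
    - [0,0,0,0,-1,-60,1]
    - [0,0,0,0,-1,-85,1]
    - [0,0,0,0,-1,-98,1]
    - [0,0,0,0,-1,-101,1]

```text
clock: 44.32
tcp_pos: [0.4252, -0.2602, 0.0642]
orientation: [0.16, -3.133, -0.005]
contact_force: [0.2, -0.1, -3.0]
grip_width: 0.0529
gripper_force: 54.0
```

Emit:
servo_tool:
  commands:
    - [0,0,0,0,0,-1,1]
    - [0,0,0,0,0,-2,1]
    - [0,0,0,0,0,-2,1]

```text
clock: 44.57
tcp_pos: [0.4273, -0.2628, 0.0657]
orientation: [-0.156, 3.136, -0.001]
contact_force: [-0.6, 0.2, -4.0]
grip_width: 0.0528
gripper_force: 54.0
```

Emit:
servo_tool:
  commands:
    - [0,0,0,0,0,-1,1]
    - [0,0,0,0,0,-1,1]
    - [0,0,0,0,0,-1,1]

```text
clock: 44.82
tcp_pos: [0.4265, -0.2631, 0.0643]
orientation: [-0.155, 3.137, -0.001]
contact_force: [-0.7, -0.2, -3.3]
grip_width: 0.0524
gripper_force: 54.0
```

Emit:
servo_tool:
  commands:
    - [0,0,0,0,0,-1,1]
    - [0,0,0,0,0,-1,1]
    - [0,0,0,0,0,-1,1]

```text
clock: 45.07
tcp_pos: [0.4265, -0.2631, 0.0633]
orientation: [-0.155, 3.137, -0.0]
contact_force: [-1.8, 0.8, 5.0]
grip_width: 0.0527
gripper_force: 54.6
```

Contact. Release, rise and check from the side camera.

Emit:
servo_tool:
  commands:
    - [0,0,0,0,0,0,0.3]
    - [0,0,0,0,0,0,0]
    - [0,0,0,0,0,0,0]
    - [0,0,0,0,0,0,0]
    - [0,0,0,0,0,0,0]

```text
clock: 45.48
tcp_pos: [0.4263, -0.2629, 0.0627]
orientation: [-0.155, 3.138, -0.0]
contact_force: [0.1, -0.2, -0.7]
grip_width: 0.0854
gripper_force: 0.0
```

Emit:
servo_tool:
  commands:
    - [0,0,0,0,0,15,0]
    - [0,0,0,0,0,40,0]
    - [0,0,0,0,0,70,0]
    - [0,0,0,0,0,105,0]
    - [0,0,0,0,0,140,0]

```text
clock: 45.9
tcp_pos: [0.4256, -0.2627, 0.2038]
orientation: [0.155, -3.137, -0.001]
contact_force: [0.8, -0.6, -0.6]
grip_width: 0.0853
gripper_force: 0.0
```

Emit:
servo_tool:
  commands:
    - [0,0,0,0,35,10,0]
    - [0,0,0,0,70,20,0]
    - [0,0,0,0,105,30,0]
    - [0,0,0,0,140,40,0]
    - [0,0,0,0,175,50,0]

```text
clock: 46.32
tcp_pos: [0.4258, -0.0864, 0.2533]
orientation: [-0.154, 3.137, -0.0]
contact_force: [1.6, -0.1, -0.7]
grip_width: 0.0854
gripper_force: 0.0
```

Emit:
servo_tool:
  commands:
    - [0,0,0,0,35,0,0]
    - [0,0,0,0,70,0,0]
    - [0,0,0,0,105,0,0]
    - [0,0,0,0,105,0,0]
    - [0,0,0,0,105,0,0]

```text
clock: 46.73
tcp_pos: [0.4261, 0.0188, 0.2528]
orientation: [-0.162, 3.137, 0.0]
contact_force: [-0.7, -0.5, 0.3]
grip_width: 0.0855
gripper_force: 0.0
```

```bash
python3 - <<'E'
from st import *
st(); im,d,c=grab("side"); cv2.imwrite("pics/fin.png",cv2.resize(im[110:420,150:560],(780,590)))
E
```

```text
t 46.73 tcp mm [426.1  18.8 252.8] psi 95.92 z-axis [ 2.e-04  1.e-04 -1.e+00] q7 84.6 F [-0.7 -0.5  0.3] w 85.5 0.0
```

View pics/fin.png

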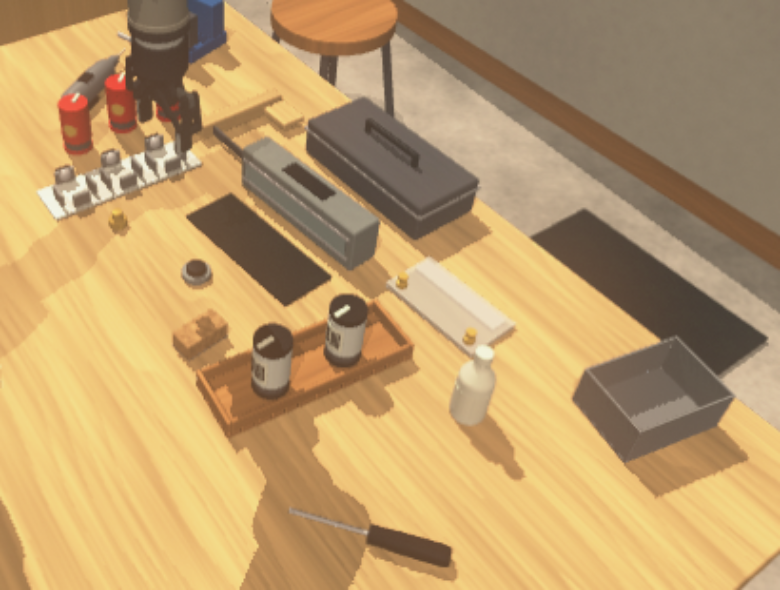

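Both canisters stand upright in the tray, at (271,360) and (346,328) in the crop. Everything else is in place and the robot is clear.

```bash
python3 -c "
from bench import r
print(r.hand_in())"
```

```text
the job is handed in; nothing more can be done
None
```

The job is handed in. Both canisters present were read label-first, then seal-first, with the button pressed fully down each time, and now stand upright on the tray floor with nothing else moved.

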